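# Balance the dish on the dispensing stand and wedge its plate level

## Task

Balance the pale green dish on the steel dome in the middle of the stand's plate and let go of it. Then push the orange levelling wedge, thin end first, in under the plate's front edge until the plate just lifts off its two rubber rest pads and lies level, and finish like that, still gripping the wedge in place, with the dish balanced on the dome. Touch the plate only through the wedge and the dish, and leave the vials, tray, tape and stapler where they are.

Things in the scene. Friction and masses are not known exactly. Their poses are not given: they have to be found in the camera images.
- stand: low dispensing stand fixed to the worktop: grey base 155 x 178 mm, 30 mm high at the rear, carrying a hinged aluminium plate. Origin on the worktop under its middle; +x to its rear, -x to its open front. Rubber rest pads on two side rails at x -53 mm, y +-68 mm. Between the rails (116 mm clear) a wedge slides in from the front on the bare worktop
- plate (a joint): hinge angle in rad of the plate (138 mm from rear hinge to front edge, 150 mm wide, 8 mm thick, about 0.5 kg, no spring). Hinge axis at the stand's x +68, z 20 mm. 0: at rest on the pads, leaning to the front; 0.036: level; more: front too high. 0.01 rad raises the front edge by 1.4 mm
- plate_front (a point): middle of the plate's lower front edge, at the stand's x -70 mm: 15 mm above the worktop at rest, 20 mm when the plate is level
- dome_top (a point): highest point of the round steel dome (48 mm across, curved to about 64 mm radius at the top, 19 mm tall) in the middle of the plate, about 44 mm above the worktop; the dome stands 75 mm behind the plate's front edge
- dish: pale green shallow plastic dish, 66 mm across, 11 mm high, 0.04 kg, flat underneath; origin at the centre of its underside. Its outer wall can be gripped across the full 66 mm from above
- wedge: orange levelling wedge 116 x 44 mm, 0.12 kg. Origin on its underside below the middle of its fin; +x to the thin end. Fin 30 mm long (x), 16 thick (y), 24 to 62 mm up: grip across y. Top falls 1 in 4 from 24 mm at x 21 to 4 mm at x 101. It meets the plate edge with the origin 57 mm before it; plate level at 37 mm, edge then on the green band (x 30 to 44). About 5 N to push; stays by friction
- vial_1: bystander: small glass vial with a blue-green cap, 22 mm across, 47 mm high, standing on the worktop; origin at the centre of its underside
- tape: bystander: roll of brown packing tape lying flat, 94 mm across, 48 mm high; origin at the centre of its underside
- vial_tray: bystander: small pale tray 90 x 155 x 25 mm with three purple-capped vials standing in it; origin at the centre of its underside
- stapler: bystander: blue and black stapler 30 x 126 x 46 mm; origin at the centre of its underside
Mind the look-alikes: they are no part of the job. There is more than one size of the wedge; the job needs the middle-sized.

How it is judged:
By the outcome, as a careful person would: the job done as asked, in the order asked, and still so for the second after the job is handed in, while the arm keeps its last pose, push and grip.
It also fails if it takes over 61 s, if anything falls off the work surface, if the arm or the gripper's body presses on something with over 40 N, if the wrist force passes 120 N, or if a joint passes its speed limit or range.

## Robot

A 6-joint arm with a two-finger parallel gripper is mounted at the origin on the work surface; the furniture and walls round the work are solid. World frame = base frame: x ahead of the robot, y to its left, z up, the work surface at z = 0. Lengths are in m, angles in rad, forces in N, time in s.
With the tool pointing down it reaches from about 0.275 to 0.975 m from the base axis. Payload 8.4 kg.
Tool frame: the origin (TCP) lies on the centre line of the jaws, within the pads' length; the fingertips stand ctrl.nose_length ahead of it and the grasp point (between the pads) lies 11 mm behind it (ctrl.nose_length is the distance from the TCP to the fingertips, in m); z points along the fingers, y is the direction in which the jaws open and shut (so a half turn about z gives the same grasp; the last joint's range is limited). The gripper opens to 92 mm and grips with 3 to 60 N. Pads are 20 mm wide; open, the fingers measure 128 mm over their backs; the gripper's body (75 mm by 189 mm) begins 69 mm behind the grasp point.
Start: joints at [-1.302, 0.353, 1.633, -0, 1.155, -0.002], TCP at [0.167, -0.602, 0.223] pointing down, gripper open.
Joint ranges: [-2.63, 2.63], [-0.92, 2.1], [0.06, 2.66], [-1.3, 4.44], [0, 2.69], [-3.02, 3.02]. Speed limits (rad/s): [2.22, 2.22, 2.79, 3.14, 3.14, 3.14].

## Interface

Orientations are given as a unit quaternion [x, y, z, w].
In Python, from plant import ctrl, cams gives the robot as it stands. The module is installed in compiled form; this text tells all that it offers.
- The arm moves only by the shell command python3 -m inch 'ROWS'. ROWS is text: rows parted by semicolons, each of 7 numbers parted by spaces: the turn, a rotation vector about the tool's x, y, z as a fraction of full scale, then the shift along the tool's x, y, z as a fraction of full scale, then the finger opening in mm, from 0 to 91.9. A call has exactly 8 rows; each row shifts and turns the commanded pose from where the row before left it, along the tool's axes as they then stand; what a row does not reach is not made up. Full scale, the value 1, is 0.15 m for a shift and pi/2 rad for a turn. A row lasts 1/12 s, in which the tool goes at most 41.7 mm and 7.16 degrees, less where a joint would pass 70% of its speed; a pose out of reach is approached as far as the arm can. A call with a number of a shift or a turn outside -1 to 1 is refused whole. A call with a gripper value outside its range is refused whole. The fingers move at their own pace and stop on an object; the grip force is fixed at half the most. Time passes only in rows, so rows that do not move let the fingers close, or fill a call up. It gives the time, the measured TCP pose, the force and the opening at its end, in the units of the state.
- ctrl.sense(): the state, without advancing time (a new reading comes with each control period).
- cams.grab_frame(name): name is "side" or "top" or "wrist"; returns (picture, depth): 384x512x3 uint8, red, green, blue; 384x512 float32, m along the optical axis (not along the pixel's ray), 0 where there is no reading.
- cams.get_calibration(name): a dict with "vertical_fov" (degrees; the focal length in pixels is half the picture's height over the tangent of half this angle, whatever the lens; pixels are square), "cx", "cy" (the principal point, pixels), "k1" (the pictures are not rectified: a ray, as slopes to the right and down, at radius r is drawn at 1 + k1 r^2 times it, then the intrinsics apply), "extrinsics" (4x4, takes a point from camera to world coordinates); the wrist camera has in their place "mount" (4x4, takes a point from camera to tool coordinates, whose origin is the TCP and whose axes are the flange's). Camera axes: x right, y down, z forward; pixel columns grow to the right and rows downward; lengths in m; the calibration is good to about 2 mm. A picture is of the moment at which its call begins: read the wrist's pose just before it. get_calibration takes no time and is no camera call.
- ctrl.hand_in(): hands the job in, once; it reports no verdict.
The state is a dict: "time": time; "joints": joint angles; "dq": joint speeds; "effort": joint torques, N m; "position": TCP position; "ee_rot": TCP orientation; "ft_force": force on the tool from outside, world axes, zero at the start; "ft_torque": the same for the moment, N m; "opening": finger opening in m.
Only numpy, scipy, OpenCV 4.12 (cv2) and the standard library are available. Lean on these libraries where they do the work, as an engineer would, in place of code of your own. Each camera call takes 0.05 s, during which the arm holds its last target. There are 200 camera calls.

## Working session

There is one attempt and no reset: what is moved stays moved. The work goes in short steps, Python scripts to look and compute and a shell command to move; the robot and the scene stay as the last step left them, time stands still between calls to the robot, and variables do not carry over. Pictures are saved under pics/ and viewed, about 8 in all and at most 12, crops included, and the job is handed in when it is done.

```bash
mkdir -p pics; cat > h.py <<'E'
import numpy as np, cv2
from plant import ctrl, cams
from scipy.spatial.transform import Rotation as R
def K(name):
    c=cams.get_calibration(name); f=192/np.tan(np.radians(c['vertical_fov'])/2)
    return c,f
def pose(s=None):
    s=s or ctrl.sense(); T=np.eye(4); T[:3,:3]=R.from_quat(s['ee_rot']).as_matrix(); T[:3,3]=s['position']; return T
def rays(name,uv,T=None):
    c,f=K(name); uv=np.atleast_2d(uv).astype(float)
    d=(uv-[c['cx'],c['cy']])/f; x=d.copy()
    for _ in range(20): x=d/(1+c['k1']*(x**2).sum(1,keepdims=True))
    E=np.array(c['extrinsics']) if 'extrinsics' in c else T@np.array(c['mount'])
    D=np.c_[x,np.ones(len(x))]@E[:3,:3].T
    return E[:3,3],D
def onplane(name,uv,z,T=None):
    o,D=rays(name,uv,T); return o+D*((z-o[2])/D[:,2])[:,None]
def withdepth(name,uv,dep,T=None):
    o,D=rays(name,uv,T); uv=np.atleast_2d(uv).astype(int)
    return o+D*dep[uv[:,1],uv[:,0]][:,None]
def grab(name,save):
    T=pose(); im,d=cams.grab_frame(name)
    cv2.imwrite(f'pics/{save}.png',im[:,:,::-1]); np.savez(f'pics/{save}.npz',im=im,d=d,T=T); return im,d,T
E
python3 - <<'E'
from h import *
s=ctrl.sense(); print(s['time'],s['position'],s['ee_rot'],s['opening'],ctrl.nose_length)
for n in('top','side'):
    grab(n,n+'0')
a=cv2.imread('pics/top0.png');b=cv2.imread('pics/side0.png')
cv2.imwrite('pics/a.png',cv2.resize(a,(800,600)));cv2.imwrite('pics/b.png',cv2.resize(b,(800,600)))
for n in('top','side','wrist'): print(n,cams.get_calibration(n))
E
```

```text
0.0 [ 0.16706714 -0.60177258  0.22189746] [ 9.90844454e-01  1.35006771e-01 -8.26735736e-05 -6.57947650e-04] 0.09178625368018509 0.008
top {'vertical_fov': 49.40793856310884, 'cx': 260.9890123992315, 'cy': 193.5604482589264, 'k1': 0.019999711142056203, 'extrinsics': array([[ 0.05903751, -0.97271345,  0.22437272,  0.27558109],
       [-0.99825282, -0.0569807 ,  0.0156368 , -0.04077447],
       [-0.00242521, -0.22490386, -0.97437794,  1.35849183],
       [ 0.        ,  0.        ,  0.        ,  1.        ]])}
side {'vertical_fov': 50.1557377648884, 'cx': 251.95063205657482, 'cy': 191.6090751063752, 'k1': -0.019453373286197107, 'extrinsics': array([[ 0.99770823, -0.01482151,  0.06601973,  0.47266584],
       [-0.0632608 , -0.55051866,  0.83242254, -1.36655333],
       [ 0.02400733, -0.83469128, -0.55019462,  0.93644271],
       [ 0.        ,  0.        ,  0.        ,  1.        ]])}
wrist {'vertical_fov': 66.25343400404529, 'cx': 258.8149365035126, 'cy': 188.1981749445465, 'k1': -0.06533168393770318, 'mount': array([[ 3.26910112e-04, -9.69928593e-01, -2.43389435e-01,
         6.82436685e-02],
       [ 9.99997735e-01, -1.94809407e-04,  2.11948635e-03,
         2.08630554e-03],
       [-2.10316497e-03, -2.43389576e-01,  9.69926333e-01,
        -1.62998237e-01],
       [ 0.00000000e+00,  0.00000000e+00,  0.00000000e+00,
         1.00000000e+00]])}
```

View pics/a.png

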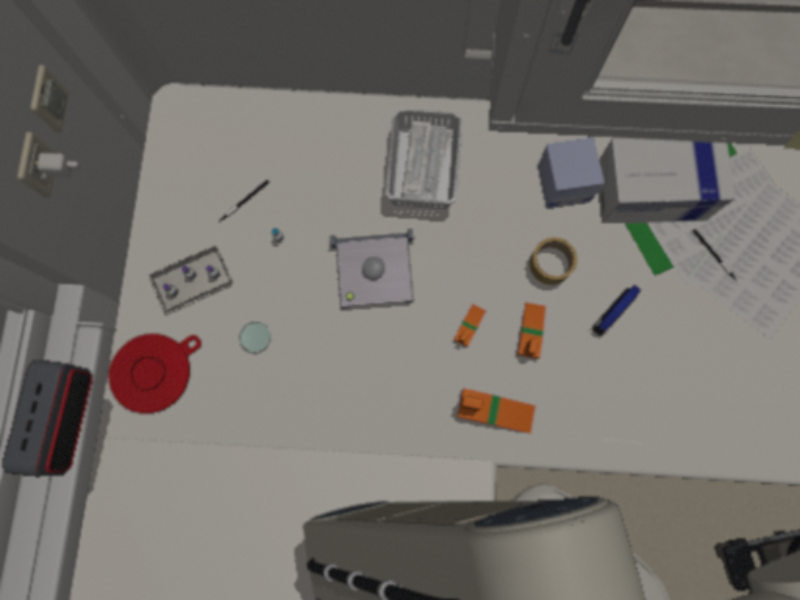

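View pics/b.png

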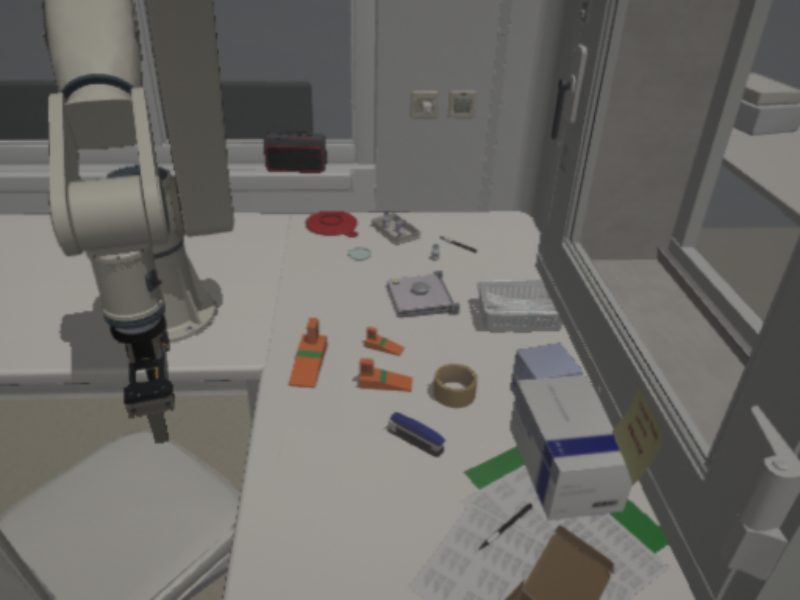

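Top view (800×600 pixels):
- Dish: pale green at (255,337). The red lid at (150,372) is not it.
- Wedges: small (470,326), middle-looking (532,330), large (497,410).
- Stand: plate at (373,268), with hinge lugs at the rear (333,242) and (410,236).
- Others: vial (277,234), tray (190,280), tape (553,260), stapler (617,310).

Next I'll measure the sizes to choose between the wedges.

```bash
python3 - <<'E'
from h import *
z=np.load('pics/top0.npz'); im,d=z['im'],z['d']
hsv=cv2.cvtColor(im,cv2.COLOR_RGB2HSV)
# orange incl. green band
m=cv2.inRange(hsv,(4,150,90),(16,255,255)); m=cv2.morphologyEx(m,cv2.MORPH_CLOSE,np.ones((9,9)))
n,l,st,ce=cv2.connectedComponentsWithStats(m)
for i in range(1,n):
    if st[i,4]<80: continue
    v,u=np.where(l==i); P=withdepth('top',np.c_[u,v],d)
    # keep
    r=cv2.minAreaRect(P[:,:2].astype(np.float32)*1000)
    q=onplane('top',np.c_[u,v],0.012); r2=cv2.minAreaRect(q[:,:2].astype(np.float32)*1000)
    top=P[P[:,2]>np.quantile(P[:,2],.9)]
    print('orange',ce[i],st[i,4],'rect',np.round(r[0]),np.round(r[1]),round(r[2]),'|',np.round(r2[1]),'fin',top.mean(0).round(3),P[:,2].max().round(3))
m=cv2.inRange(hsv,(60,25,90),(95,120,255))
n,l,st,ce=cv2.connectedComponentsWithStats(m)
for i in range(1,n):
    if st[i,4]<60: continue
    v,u=np.where(l==i); q=onplane('top',np.c_[u,v],0.011)
    c,r=cv2.minEnclosingCircle(q[:,:2].astype(np.float32)); print('green',ce[i],st[i,4],np.round(c,4),r,withdepth('top',ce[i],d).round(3))
# plate
s=512/800
for nm,p in dict(lugL=(333,242),lugR=(410,236),dome=(373,267),fl=(341,307),fr=(412,302),rl=(337,240),rr=(409,235),led=(349,296),vial=(277,234),tray=(190,280)).items():
    print(nm,withdepth('top',np.array(p)*s,d).round(3))
cr=np.vstack([np.hstack([cv2.resize(im[175:275,130:250],(400,333)),cv2.resize(im[180:280,280:400],(400,333))]),np.hstack([cv2.resize(im[135:210,200:300],(400,300)),cv2.resize(im[135:210,100:200],(400,300))])])
cv2.imwrite('pics/c.png',cv2.resize(cr,(760,600))[:,:,::-1])
E
```

```text
orange [340.11510791 211.37170264] 417 rect [ 420. -195.] [ 84. 414.] 55 | [ 44. 110.] fin [ 0.496 -0.271  0.093] 1.358
orange [300.42079208 207.55445545] 202 rect [ 546. -151.] [28. 87.] 65 | [28. 83.] fin [ 0.518 -0.137  0.047] 0.052
orange [317.2799511  262.71760391] 818 rect [ 358. -158.] [105. 266.] 14 | [148.  57.] fin [ 0.375 -0.152  0.144] 1.358
green [163.23555556 215.40444444] 225 [0.4937 0.2971] 0.02884676679968834 [[0.495 0.298 0.004]]
lugL [[0.703 0.147 0.034]]
lugR [[ 0.727 -0.016  0.031]]
dome [[0.651 0.058 0.04 ]]
fl [[0.569 0.122 0.005]]
fr [[ 0.589 -0.028  0.003]]
rl [[0.714 0.142 0.014]]
rr [[ 0.73  -0.013  0.029]]
led [[0.59  0.105 0.024]]
vial [[0.71  0.266 0.045]]
tray [[ 0.611  0.453 -0.003]]
```

View pics/c.png

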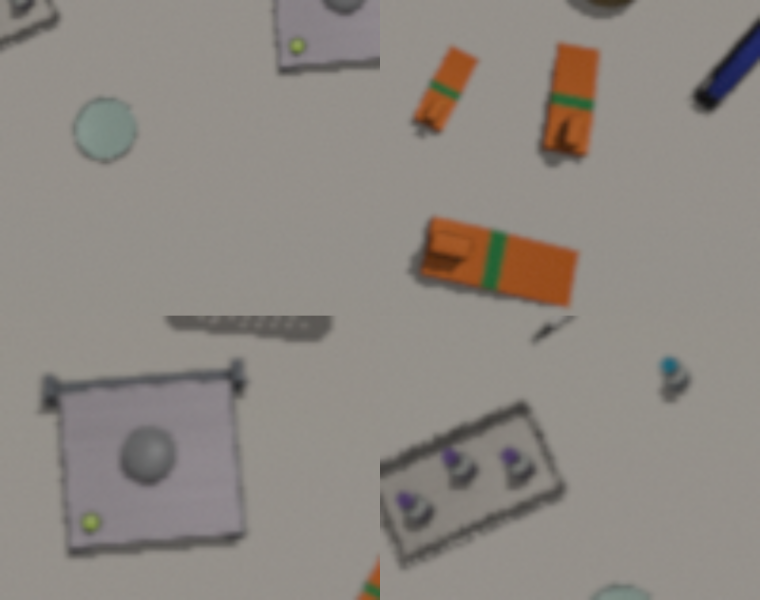

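The middle wedge, at (340,211) in the raw picture, measures 44×110 mm. The small one is 28×83 mm and the large one about 57×148 mm, so the middle one it is. Now I'll move over the scene for a close look.

```bash
python3 -m inch '0 0 0 .22 -.163 0 91;0 0 0 .22 -.163 0 91;0 0 0 .22 -.163 0 91;0 0 0 .22 -.163 0 91;0 0 0 .22 -.163 0 91;0 0 0 .22 -.163 0 91;0 0 0 .22 -.163 0 91;0 0 0 .22 -.163 0 91'; python3 -m inch '0 0 0 .22 -.163 0 91;0 0 0 .22 -.163 0 91;0 0 0 .22 -.163 0 91;0 0 0 .22 -.163 0 91;0 0 0 .22 -.163 0 91;0 0 0 .22 -.163 0 91;0 0 .07 0 0 0 91;0 0 .013 0 0 0 91'
python3 - <<'E'
from h import *
im,d,T=grab('wrist','w1'); print(T.round(4))
cv2.imwrite('pics/d.png',cv2.resize(im,(800,600))[:,:,::-1])
E
```

```text
time: 0.77
position: [0.3699, -0.3413, 0.2225]
ee_rot: [0.991, 0.135, -0.0, -0.0]
ft_force: [1.6, -0.4, 0.2]
opening: 0.0911
time: 1.43
position: [0.5216, -0.1469, 0.2221]
ee_rot: [0.998, 0.07, -0.0, -0.0]
ft_force: [-0.7, -0.4, 1.2]
opening: 0.0908
[[ 9.903e-01  1.387e-01 -7.000e-04  5.216e-01]
 [ 1.387e-01 -9.903e-01  2.000e-04 -1.469e-01]
 [-6.000e-04 -3.000e-04 -1.000e+00  2.221e-01]
 [ 0.000e+00  0.000e+00  0.000e+00  1.000e+00]]
```

View pics/d.png

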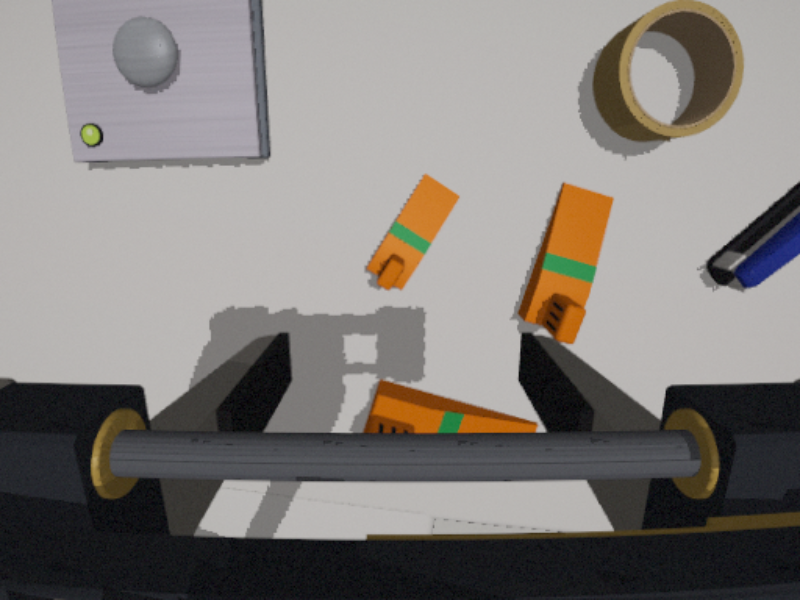

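Wrist view (800×600): plate top left with its front edge at row ~158, from (75,160) to (268,156), and the dome at (146,50). The middle wedge has its tip at (588,190) and its fin at (563,315), with the tape and stapler clear to the right of it.

```bash
cat > meas.py <<'E'
from h import *
def wedge(im,d,T,near=None,cam='wrist'):
    hsv=cv2.cvtColor(im,cv2.COLOR_RGB2HSV)
    m=cv2.inRange(hsv,(4,150,60),(17,255,255))|cv2.inRange(hsv,(60,130,40),(85,255,255))
    m=cv2.morphologyEx(m,cv2.MORPH_CLOSE,np.ones((3,3)))
    n,l,st,ce=cv2.connectedComponentsWithStats(m)
    for i in range(1,n):
        if st[i,4]<300: continue
        v,u=np.where((l==i)&(d>0)); P=withdepth(cam,np.c_[u,v],d,T); P=P[(P[:,2]>.002)&(P[:,2]<.09)]
        if len(P)<100: continue
        (c,wh,a)=cv2.minAreaRect(P[:,:2].astype(np.float32)*1000)
        b=cv2.boxPoints((c,wh,a)); e=[b[1]-b[0],b[2]-b[1]]; ax=max(e,key=np.linalg.norm); L=np.linalg.norm(ax); ax=ax/L
        fin=P[P[:,2]>P[:,2].max()-.012].mean(0)
        if (fin[:2]*1000-c)@ax>0: ax=-ax
        rear=np.array(c)-ax*L/2; org=rear+ax*15
        print('wedge px',ce[i].round(),'size',np.round(wh,1),'rear',rear.round(1),'origin',org.round(1),'fin',(fin*1000).round(1),'zmax',P[:,2].max().round(4),'yaw',np.degrees(np.arctan2(ax[1],ax[0])).round(2))
def plate(im,d,T,cam='wrist',seed=None):
    h,w=d.shape; v,u=np.mgrid[:h,:w]; P=withdepth(cam,np.c_[u.ravel(),v.ravel()],d,T).reshape(h,w,3)
    return P
E
python3 - <<'E'
from meas import *
z=np.load('pics/w1.npz'); im,d,T=z['im'],z['d'],z['T']
wedge(im,d,T)
P=plate(im,d,T)
v,u=np.mgrid[:384,:512]
# plate surface: region near
m=((P[...,2]>.014)&(P[...,2]<.06)&(u<185)&(v<115)&(d>0)).astype(np.uint8)
n,l,st,ce=cv2.connectedComponentsWithStats(m); i=1+np.argmax(st[1:,4]); m=l==i; Q=P[m]
print('table z',np.median(P[120:200,20:180,2]), 'pix',st[i])
# plane fit on plate excl. dome
p=Q[Q[:,2]<.036]; A=np.c_[p[:,:2],np.ones(len(p))]; co=np.linalg.lstsq(A,p[:,2],rcond=None)[0]; 
r=np.abs(A@co-p[:,2])<.003; co=np.linalg.lstsq(A[r],p[r,2],rcond=None)[0]; print('plane',co)
inl=np.abs(Q[:,:2]@co[:2]+co[2]-Q[:,2])<.004
# front edge: per-column lowest pixel
mm=np.zeros((384,512),bool); mm[m]=inl
cols=[c for c in range(55,160) if mm[:,c].any()]
E=np.array([P[np.where(mm[:,c])[0].max(),c] for c in cols]); k,b=np.polyfit(E[:,1],E[:,0],1)
r=np.abs(E[:,0]-k*E[:,1]-b)<.004; k,b=np.polyfit(E[r,1],E[r,0],1); print('front edge x=k y+b',k,b,'yaw',np.degrees(np.arctan(-k)),'ends',E[r][0],E[r][-1],r.sum())
# dome: points above plane
h=Q[:,2]-(Q[:,:2]@co[:2]+co[2]); dm=Q[h>.008]; print('dome n',len(dm),'hmax',h.max(),'zmax',dm[:,2].max())
# sphere fit via lstsq
A=np.c_[2*dm,np.ones(len(dm))]; s=np.linalg.lstsq(A,(dm**2).sum(1),rcond=None)[0]; print('sphere c',s[:3],'R',np.sqrt(s[3]+s[:3]@s[:3]))
print('dome rect',cv2.minAreaRect((Q[h>.004][:,:2]*1000).astype(np.float32)))
E
```

```text
wedge px [264. 149.] size [33.2 93.3] rear [ 505.1 -131.7] origin [ 518.7 -138. ] fin [ 520.7 -138.7   47.9] zmax 0.0507 yaw -24.68
wedge px [362. 168.] size [ 45.2 115.3] rear [ 489.  -275.1] origin [ 503.8 -277. ] fin [ 504.9 -275.    61.7] zmax 0.0653 yaw -7.41
wedge px [278. 265.] size [ 41.3 157.3] rear [ 392.5 -133.1] origin [ 393.5 -148. ] fin [ 393.7 -148.5   53.5] zmax 0.0603 yaw -86.3
table z 0.00043648071985291637 pix [   33     0   135   103 12637]
plane [0.0352173  0.00423096 0.00291894]
front edge x=k y+b -0.1415552411299483 0.5883235041615864 yaw 8.056987462636664 ends [0.57317    0.10932629 0.02388342] [ 0.59088685 -0.02012093  0.0247461 ] 105
dome n 1485 hmax 0.021496867097785623 zmax 0.04762219175708848
sphere c [0.65580294 0.05726147 0.00859577] R 0.03771093670367454
dome rect ((628.1198120117188, 67.98790740966797), (47.973304748535156, 104.95681762695312), 66.01849365234375)
```

```bash
python3 -m inch '0 0 0 .09 -.257 0 91;0 0 0 .09 -.257 0 91;0 0 0 .09 -.257 0 91;0 0 0 .09 -.257 0 91;0 0 0 .09 -.257 0 91;0 0 0 0 0 0 91;0 0 0 0 0 0 91;0 0 0 0 0 0 91' | head -2
python3 -c "
from h import *
grab('wrist','w2')"
python3 -m inch '0 0 0 -.1 -.245 0 91;0 0 0 -.1 -.245 0 91;0 0 0 -.1 -.245 0 91;0 0 0 -.1 -.245 0 91;0 0 0 -.1 -.245 0 91;0 0 0 -.1 -.245 0 91;0 0 0 -.1 -.245 0 91;0 0 0 0 0 0 91' | head -2
cat >> meas.py <<'E'
def dome(im,d,T,box,cam='wrist'):
    h,w=d.shape; v,u=np.mgrid[:h,:w]; P=plate(im,d,T,cam); n=np.array([.9903,.139])
    m=(np.abs(P[...,0]-.656)<.035)&(np.abs(P[...,1]-.057)<.035)&(d>0)
    Q=P[m]; pl=P[(d>0)&(np.abs((P[...,0]-.656)*.99+(P[...,1]-.057)*.14)<.06)&(np.abs(-(P[...,0]-.656)*.14+(P[...,1]-.057)*.99)<.06)&(np.hypot(P[...,0]-.656,P[...,1]-.057)>.03)]
    pl=pl[(pl[:,2]>.01)&(pl[:,2]<.04)]; A=np.c_[pl[:,:2],np.ones(len(pl))]; co=np.linalg.lstsq(A,pl[:,2],rcond=None)[0]
    hh=Q[:,2]-(Q[:,:2]@co[:2]+co[2]); D=Q[hh>.006]
    c,r=cv2.minEnclosingCircle(D[:,:2].astype(np.float32)); print('dome circ',np.round(c,4),r,'h.max',np.quantile(hh,.99),'zmax',np.quantile(Q[:,2],.995),'plate tilt',co[:2]@n,'n',len(D))
    t=D[D[:,2]>np.quantile(D[:,2],.85)]; print(' top mean',t.mean(0).round(4))
def dish(im,d,T,cam='wrist',zt=.011,lo=(55,20,80)):
    hsv=cv2.cvtColor(im,cv2.COLOR_RGB2HSV); m=cv2.inRange(hsv,lo,(100,140,255))
    n,l,st,ce=cv2.connectedComponentsWithStats(m)
    for i in range(1,n):
        if st[i,4]<400: continue
        v,u=np.where(l==i); q=onplane(cam,np.c_[u,v],zt,T); c,r=cv2.minEnclosingCircle(q[:,:2].astype(np.float32)); (e,wh,a)=cv2.minAreaRect(q[:,:2].astype(np.float32))
        Z=withdepth(cam,np.c_[u,v],d,T); Z=Z[Z[:,2]>-.01]
        print('dish px',ce[i].round(),st[i,4],'circ',np.round(c,4),round(r,4),'rect',np.round(e,4),np.round(wh,4),'z',np.quantile(Z[:,2],[.1,.5,.95]).round(4))
E
python3 - <<'E'
from meas import *
z=np.load('pics/w2.npz'); dome(z['im'],z['d'],z['T'],None)
z=np.load('pics/w1.npz'); dome(z['im'],z['d'],z['T'],None)
im,d,T=grab('wrist','w3'); print(T[:3,3]); dish(im,d,T)
cv2.imwrite('pics/e.png',np.hstack([cv2.resize(np.load('pics/w2.npz')['im'],(400,300)),cv2.resize(im,(400,300))])[:,:,::-1])
E
```

```text
time: 2.15
position: [0.5601, 0.0501, 0.2224]
time: 2.87
position: [0.4184, 0.2943, 0.2228]
dome circ [0.655  0.0578] 0.024067973718047142 h.max 0.0192707207757256 zmax 0.046270406412221805 plate tilt 0.03476163615556534 n 1438
 top mean [0.657  0.0579 0.0456]
dome circ [0.6545 0.0567] 0.024513782933354378 h.max 0.019481025772102013 zmax 0.04608505726233049 plate tilt 0.03318718393901937 n 1485
 top mean [0.6567 0.0571 0.0453]
[0.4184127  0.29434911 0.22277865]
dish px [264. 105.] 2081 circ [0.4981 0.298 ] 0.0324 rect [0.498  0.2977] [0.0634 0.0633] z [0.0026 0.0037 0.0102]
```

View pics/e.png

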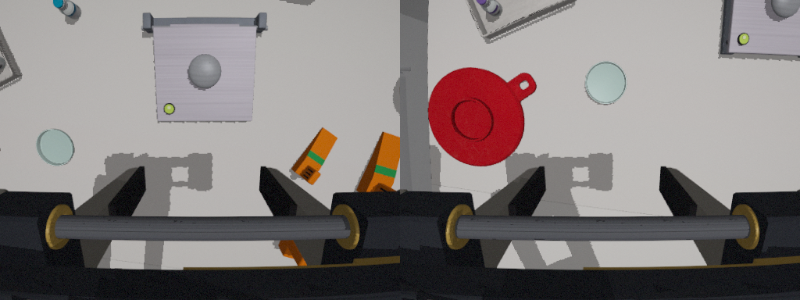

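```bash
python3 -m inch '0 0 0 .264 .025 0 91;0 0 0 .264 .025 0 91;0 0 0 0 0 .26 91;0 0 0 0 0 .26 91;0 0 0 0 0 .26 91;0 0 0 0 0 .26 91;0 0 0 0 0 .26 91;0 0 0 0 0 .1 91'; python3 -m inch '0 0 0 0 0 0 60;0 0 0 0 0 0 60;0 0 0 0 0 0 60;0 0 0 0 0 0 60;0 0 0 0 0 0 60;0 0 0 0 0 0 60;0 0 0 0 0 0 60;0 0 0 0 0 0 60'
```

```text
time: 3.58
position: [0.4986, 0.2908, 0.0079]
ee_rot: [0.998, 0.069, -0.003, 0.002]
ft_force: [-5.1, -9.3, 159.7]
opening: 0.0912
time: 4.25
position: [0.5003, 0.2951, 0.0128]
ee_rot: [0.998, 0.07, 0.0, 0.0]
ft_force: [1.1, -0.9, 1.8]
opening: 0.0626
```

The fast descent overshot and the wrist force read 160 N at the end of that row. That is over the 120 N limit, can't be undone, and I'll report it. From here I'll ramp down before every contact. Next I'll lift gently and check the grip.

```bash
python3 -m inch '0 0 0 0 0 0 60;0 0 0 0 0 -.03 60;0 0 0 0 0 -.06 60;0 0 0 0 0 -.12 60;0 0 0 0 0 -.15 60;0 0 0 0 0 -.12 60;0 0 0 0 0 -.06 60;0 0 0 0 0 0 60'
python3 - <<'E'
from meas import *
im,d,T=grab('wrist','w4'); print(T[:3,3]); dish(im,d,T,zt=T[2,3]); 
a=cv2.resize(im,(400,300)); b,ds,_=grab('side','s4'); b=cv2.resize(b[100:250,150:350],(400,300))
cv2.imwrite('pics/f.png',np.hstack([a,b])[:,:,::-1])
E
```

```text
time: 4.92
position: [0.5015, 0.2961, 0.0962]
ee_rot: [0.998, 0.07, 0.002, -0.001]
ft_force: [0.5, 0.4, -0.2]
opening: 0.0627
[0.50145948 0.29608012 0.09620826]
dish px [259. 231.] 8393 circ [0.5009 0.2934] 0.033 rect [0.5031 0.2939] [0.0611 0.0628] z [0.0863 0.0872 0.095 ]
```

View pics/f.png

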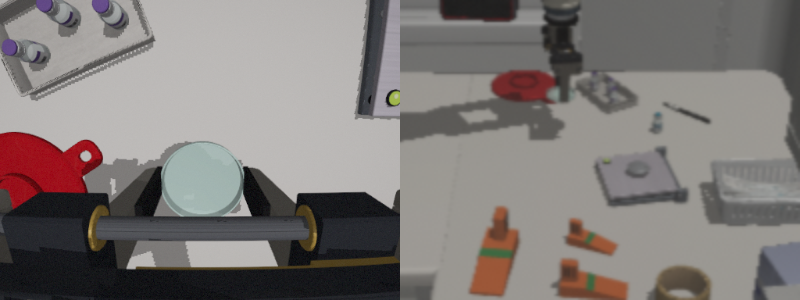

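```bash
python3 -m inch '0 0 0 0 0 -.1 60;0 0 0 0 0 -.2 60;0 0 0 .04 .086 -.1 60;0 0 0 .08 .172 0 60;0 0 0 .08 .172 0 60;0 0 0 .08 .172 0 60;0 0 0 .08 .172 0 60;0 0 0 .08 .172 0 60'; python3 -m inch '0 0 0 .08 .172 0 60;0 0 0 .08 .172 0 60;0 0 0 .08 .172 0 60;0 0 0 .08 .172 0 60;0 0 0 .04 .086 0 60;0 0 0 0 0 0 60;0 0 0 0 0 0 60;0 0 0 0 0 0 60'
python3 - <<'E'
from meas import *
im,d,T=grab('wrist','w5'); print(T.round(4))
dish(im,d,T,zt=T[2,3]-.002)
im,d,T=grab('top','t5');
im,d,T=grab('side','s5')
E
```

```text
time: 5.68
position: [0.5851, 0.1625, 0.152]
ee_rot: [0.998, 0.07, -0.001, 0.0]
ft_force: [-0.8, 0.0, -1.0]
opening: 0.063
time: 6.35
position: [0.654, 0.0574, 0.1527]
ee_rot: [0.998, 0.07, -0.001, -0.0]
ft_force: [-0.6, 0.5, -0.5]
opening: 0.0625
[[ 9.901e-01  1.401e-01 -1.800e-03  6.540e-01]
 [ 1.401e-01 -9.901e-01  3.000e-04  5.740e-02]
 [-1.800e-03 -6.000e-04 -1.000e+00  1.527e-01]
 [ 0.000e+00  0.000e+00  0.000e+00  1.000e+00]]
dish px [259. 231.] 8395 circ [0.6527 0.0549] 0.0335 rect [0.6548 0.055 ] [0.062  0.0636] z [0.1428 0.1437 0.1514]
```

```bash
python3 - <<'E'
from meas import *
for n in('top0','t5','side0','s5'):
    z=np.load(f'pics/{n}.npz'); 
    if n in('top0','side0'): dome(z['im'],z['d'],z['T'],None,cam=n.rstrip('0'))
for n,c in(('w1','wrist'),('top0','top'),('side0','side')):
    z=np.load(f'pics/{n}.npz'); 
    if n!='w1': wedge(z['im'],z['d'],z['T'],cam=c)
for n,c in(('top0','top'),('side0','side')):
    z=np.load(f'pics/{n}.npz');dish(z['im'],z['d'],z['T'],cam=c,lo=(60,25,80)) if c=='side' else None
im=np.load('pics/s5.npz')['im'][100:220,200:360]
cv2.imwrite('pics/g.png',cv2.resize(im,(800,600),interpolation=cv2.INTER_CUBIC)[:,:,::-1])
E
```

```text
dome circ [0.6601 0.0515] 0.03860229626297951 h.max 0.021850592039178603 zmax 0.04785858910845742 plate tilt 0.03411684152581152 n 168
 top mean [0.6517 0.0608 0.0464]
dome circ [0.653  0.0539] 0.02317936159670353 h.max 0.02085745735121475 zmax 0.04390692857191026 plate tilt 0.036040116407716455 n 59
 top mean [0.6537 0.0511 0.0428]
wedge px [416. 158.] size [117.  39.] rear [ 692.5 -562.1] origin [ 705.5 -554.7] fin [ 738.6 -534.9    3.9] zmax 0.0079 yaw 29.67
wedge px [340. 212.] size [ 40.8 113.5] rear [ 486.4 -273.9] origin [ 501.3 -275.9] fin [ 501.3 -276.7   62.1] zmax 0.07 yaw -7.47
wedge px [317. 263.] size [149.5  55.5] rear [ 381.8 -137.5] origin [ 379.5 -152.3] fin [ 379.7 -156.7   80.9] zmax 0.0868 yaw -99.01
dish px [317. 299.] 450 circ [ 0.7455 -0.5451] 0.0655 rect [ 0.7449 -0.5454] [0.1243 0.0445] z [-0.0046 -0.0022  0.0008]
dish px [410. 337.] 513 circ [ 0.9668 -0.6875] 0.0538 rect [ 0.9667 -0.6888] [0.0522 0.0988] z [-0.0036 -0.0013  0.0018]
```

View pics/g.png

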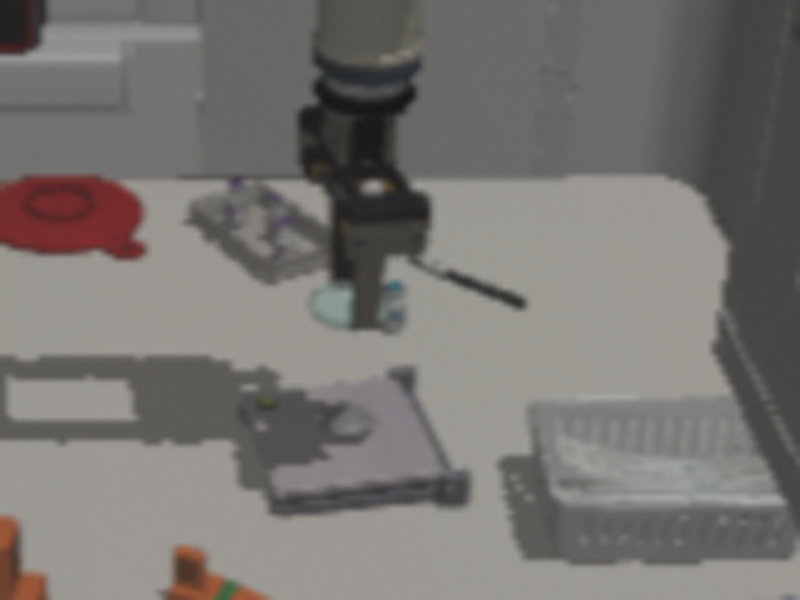

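```bash
python3 - <<'E'
from meas import *
from scipy.optimize import least_squares
for n in('w4','w5'):
    z=np.load(f'pics/{n}.npz'); im,d,T=z['im'],z['d'],z['T']; hsv=cv2.cvtColor(im,cv2.COLOR_RGB2HSV); m=cv2.inRange(hsv,(55,20,80),(100,140,255))
    m=cv2.morphologyEx(m,cv2.MORPH_OPEN,np.ones((5,5)))
    cols=[c for c in range(215,305) if m[150:300,c].any()]
    uv=np.array([[c,150+np.where(m[150:300,c])[0].min()] for c in cols])
    bot=np.array([[c,150+np.where(m[150:300,c])[0].max()] for c in cols])
    for dz in(.000,-.003):
        q=onplane('wrist',uv,T[2,3]+dz,T); loc=(q-T[:3,3])@T[:3,:3]
        f=least_squares(lambda p:np.hypot(loc[:,0]-p[0],loc[:,1]-p[1])-.033,[0,0],loss='soft_l1',f_scale=.0005)
        g=least_squares(lambda p:np.hypot(loc[:,0]-p[0],loc[:,1]-p[1])-p[2],[0,0,.033],loss='soft_l1',f_scale=.0005)
        print(n,dz,'centre tool x,y',f.x.round(4),g.x.round(4),'front',loc[:,0].max().round(4))
    print(uv[:,1].min(),bot[::10].tolist())
# wrist-cam bias via fingertips: print table of edges
c,f=K('wrist'); print('f',f)
E
```

```text
w4 0.0 centre tool x,y [-0.0016  0.0022] [0.0008 0.0023 0.0309] front 0.0318
w4 -0.003 centre tool x,y [-0.0022  0.0022] [-0.0005  0.0023  0.0314] front 0.0312
181 [[215, 262], [225, 272], [235, 271], [245, 276], [255, 276], [265, 276], [275, 274], [285, 276], [295, 269]]
w5 0.0 centre tool x,y [-0.0015  0.002 ] [0.0018 0.0021 0.0301] front 0.0319
w5 -0.003 centre tool x,y [-0.0021  0.002 ] [0.0006 0.0021 0.0306] front 0.0312
181 [[215, 262], [225, 271], [235, 276], [245, 276], [255, 276], [265, 276], [275, 276], [285, 276], [295, 269]]
f 294.2274141935315
```

```bash
python3 -m inch '0 0 0 .021 -.007 .05 60;0 0 0 0 0 .1 60;0 0 0 0 0 .12 60;0 0 0 0 0 .12 60;0 0 0 0 0 .1 60;0 0 0 0 0 .06 60;0 0 0 0 0 .02 60;0 0 0 0 0 0 60'; python3 -m inch '0 0 0 0 0 .01 60;0 0 0 0 0 .01 60;0 0 0 0 0 .01 60;0 0 0 0 0 .005 60;0 0 0 0 0 .005 60;0 0 0 0 0 .005 60;0 0 0 0 0 0 60;0 0 0 0 0 0 60'
```

```text
time: 7.17
position: [0.6576, 0.0583, 0.0673]
ee_rot: [0.998, 0.07, -0.001, -0.0]
ft_force: [0.8, -0.1, 0.5]
opening: 0.0627
time: 7.83
position: [0.6581, 0.058, 0.0613]
ee_rot: [0.998, 0.07, -0.0, -0.0]
ft_force: [0.6, -0.3, -0.1]
opening: 0.0624
```

```bash
python3 -m inch '0 0 0 0 0 .005 60;0 0 0 0 0 .005 60;0 0 0 0 0 .005 60;0 0 0 0 0 .003 60;0 0 0 0 0 .003 60;0 0 0 0 0 0 60;0 0 0 0 0 0 60;0 0 0 0 0 0 60'; python3 -m inch '0 0 0 0 0 .003 60;0 0 0 0 0 .003 60;0 0 0 0 0 0 60;0 0 0 0 0 0 60;0 0 0 0 0 0 60;0 0 0 0 0 0 60;0 0 0 0 0 0 60;0 0 0 0 0 0 60'
```

```text
time: 8.5
position: [0.6581, 0.058, 0.0582]
ee_rot: [0.998, 0.07, 0.0, -0.0]
ft_force: [0.5, -0.7, -1.0]
opening: 0.063
time: 9.17
position: [0.658, 0.058, 0.0573]
ee_rot: [0.998, 0.07, 0.0, -0.0]
ft_force: [0.4, 0.5, -0.3]
opening: 0.0627
```

```bash
python3 - <<'E'
from h import *
for _ in range(3): print(ctrl.sense()['ft_force'].round(2) if hasattr(ctrl.sense()['ft_force'],'round') else ctrl.sense()['ft_force'])
print(ctrl.sense()['ft_torque'])
E
```

```text
[ 0.4   0.46 -0.25]
[ 0.4   0.46 -0.25]
[ 0.4   0.46 -0.25]
[-0.03305746 -0.03930439 -0.05499812]
```

```bash
python3 -m inch '0 0 0 0 0 .003 60;0 0 0 0 0 .003 60;0 0 0 0 0 0 60;0 0 0 0 0 0 60;0 0 0 0 0 0 60;0 0 0 0 0 0 60;0 0 0 0 0 0 60;0 0 0 0 0 0 60'; python3 -m inch '0 0 0 0 0 .003 60;0 0 0 0 0 .003 60;0 0 0 0 0 0 60;0 0 0 0 0 0 60;0 0 0 0 0 0 60;0 0 0 0 0 0 60;0 0 0 0 0 0 60;0 0 0 0 0 0 60'
```

```text
time: 9.83
position: [0.6582, 0.058, 0.0566]
ee_rot: [0.998, 0.07, 0.0, -0.0]
ft_force: [-0.4, 0.5, 3.7]
opening: 0.0627
time: 10.5
position: [0.6585, 0.058, 0.0563]
ee_rot: [0.998, 0.07, 0.0, -0.0]
ft_force: [-1.1, -0.1, 8.7]
opening: 0.0633
```

```bash
python3 -m inch '0 0 0 0 0 -.006 60;0 0 0 -.005 0 0 60;0 0 0 -.005 0 0 60;0 0 0 0 0 .002 60;0 0 0 0 0 0 60;0 0 0 0 0 0 60;0 0 0 0 0 0 60;0 0 0 0 0 0 60';python3 -m inch '0 0 0 0 0 0 66;0 0 0 0 0 0 68;0 0 0 0 0 0 71;0 0 0 0 0 0 74;0 0 0 0 0 0 78;0 0 0 0 0 0 83;0 0 0 0 0 0 88;0 0 0 0 0 0 91'
python3 - <<'E'
from meas import *
im,d,T=grab('wrist','w6'); print(T[:3,3]); s=grab('side','s6')[0]
cv2.imwrite('pics/k.png',np.hstack([cv2.resize(im,(400,300)),cv2.resize(s[120:210,220:340],(400,300))])[:,:,::-1])
E
```

```text
time: 11.17
position: [0.6574, 0.0579, 0.0566]
ee_rot: [0.998, 0.07, 0.001, -0.0]
ft_force: [1.5, 0.0, 5.6]
opening: 0.0632
time: 11.83
position: [0.6565, 0.0578, 0.056]
ee_rot: [0.998, 0.07, -0.0, 0.0]
ft_force: [0.5, -0.6, -0.0]
opening: 0.0905
[0.65648268 0.05775    0.056003  ]
```

View pics/k.png

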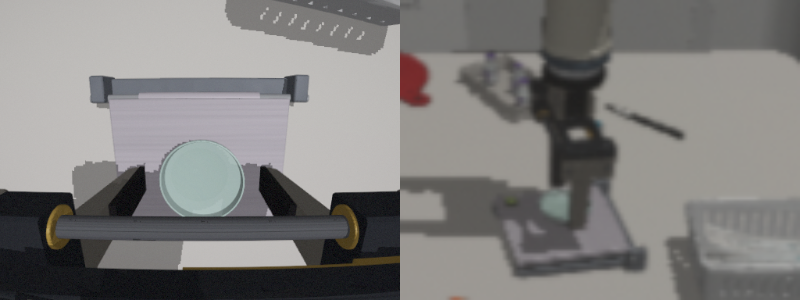

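The dish sits on the dome between the open jaws, centred at (202,180) in the left half. I'll lift straight off and measure its tilt.

```bash
python3 -m inch '0 0 0 0 0 -.03 91;0 0 0 0 0 -.08 91;0 0 0 0 0 -.15 91;0 0 0 0 0 -.2 91;0 0 0 0 0 -.2 91;0 0 0 0 0 -.2 91;0 0 0 0 0 -.15 91;0 0 0 -.1 0 -.05 91'; python3 -m inch '0 0 0 -.2 0 0 91;0 0 0 -.2 0 0 91;0 0 0 -.2 0 0 91;0 0 0 0 0 0 91;0 0 0 0 0 0 91;0 0 0 0 0 0 91;0 0 0 0 0 0 91;0 0 0 0 0 0 91'|head -2
cat >> meas.py <<'E'
def disht(im,d,T,cam='wrist'):
    hsv=cv2.cvtColor(im,cv2.COLOR_RGB2HSV); m=cv2.inRange(hsv,(55,20,80),(100,140,255))
    n,l,st,ce=cv2.connectedComponentsWithStats(m)
    for i in range(1,n):
        if st[i,4]<300: continue
        k=(l==i).astype(np.uint8); v,u=np.where(k&(d>0)); Z=withdepth(cam,np.c_[u,v],d,T); c=np.median(Z,0)
        q=Z[np.hypot(*(Z-c)[:,:2].T)<.022]; A=np.c_[q[:,:2]-c[:2],np.ones(len(q))]; co=np.linalg.lstsq(A,q[:,2],rcond=None)[0]
        (e,r)=cv2.minEnclosingCircle(Z[Z[:,2]>c[2]-.01][:,:2].astype(np.float32))
        a=np.radians(8.05); fx=co[:2]@[np.cos(a),np.sin(a)]; fy=co[:2]@[-np.sin(a),np.cos(a)]
        print('dish',ce[i].round(),st[i,4],'centre',np.round(e,4),round(r,4),'floor z',co[2].round(4),'slope deg along stand x,y',np.degrees([fx,fy]).round(1))
E
python3 - <<'E'
from meas import *
im,d,T=grab('wrist','w7'); print(T[:3,3]); disht(im,d,T); dome(im,d,T,None)
E
```

```text
time: 12.6
position: [0.6454, 0.0561, 0.2209]
ee_rot: [0.998, 0.07, 0.004, -0.0]
ft_force: [-0.7, -0.3, 0.5]
opening: 0.0915
time: 13.27
position: [0.5537, 0.0432, 0.2153]
[0.55369633 0.04320882 0.2153149 ]
dish [258.  81.] 3073 centre [0.656  0.0557] 0.0327 floor z 0.0471 slope deg along stand x,y [-2.5 -4.9]
dome circ [0.6564 0.0557] 0.033043745905160904 h.max 0.032073905648113576 zmax 0.058759082033720836 plate tilt 0.0347214195575378 n 3146
 top mean [0.6585 0.0522 0.0543]
```

```bash
python3 - <<'E'
from meas import *
for n in('w3','w4','w5','w6','w7'):
    z=np.load(f'pics/{n}.npz'); print(n); disht(z['im'],z['d'],z['T'])
z=np.load('pics/w7.npz'); im,d,T=z['im'],z['d'],z['T']; s=grab('side','s7')[0]; grab('top','t7')
t=np.load('pics/t7.npz')['im']
cv2.imwrite('pics/l.png',np.hstack([cv2.resize(im[20:140,180:340],(400,300),interpolation=cv2.INTER_CUBIC),cv2.resize(s[160:210,240:307],(400,300),interpolation=cv2.INTER_CUBIC)])[:,:,::-1])
# rim heights: profile of z along dish y and x through centre
P=plate(im,d,T); a=np.radians(8.05); ex=np.array([np.cos(a),np.sin(a)]); ey=np.array([-np.sin(a),np.cos(a)])
Q=P[20:140,180:340].reshape(-1,3); o=np.array([.656,.0557]); X=(Q[:,:2]-o)@ex; Y=(Q[:,:2]-o)@ey
for nm,A,B in(('y',Y,X),('x',X,Y)):
    print(nm,[(k,round(1000*np.median(Q[(abs(A-k/1000)<.0015)&(abs(B)<.006),2]),1)) for k in range(-42,43,4) if ((abs(A-k/1000)<.0015)&(abs(B)<.006)).any()])
E
```

```text
w3
dish [264. 105.] 2081 centre [0.498 0.298] 0.0323 floor z 0.0034 slope deg along stand x,y [-0.1 -0. ]
w4
dish [259. 231.] 8393 centre [0.5002 0.2934] 0.033 floor z 0.0869 slope deg along stand x,y [0.5 0.1]
w5
dish [259. 231.] 8395 centre [0.6528 0.0547] 0.0331 floor z 0.1433 slope deg along stand x,y [ 0.  -0.3]
w6
dish [258. 230.] 8669 centre [0.6563 0.056 ] 0.0329 floor z 0.0472 slope deg along stand x,y [-2.6 -4.9]
w7
dish [258.  81.] 3073 centre [0.656  0.0557] 0.0327 floor z 0.0471 slope deg along stand x,y [-2.5 -4.9]
y [(-42, np.float64(26.8)), (-38, np.float64(26.8)), (-34, np.float64(26.9)), (-30, np.float64(51.2)), (-26, np.float64(50.0)), (-22, np.float64(49.4)), (-18, np.float64(49.0)), (-14, np.float64(48.4)), (-10, np.float64(48.1)), (-6, np.float64(47.8)), (-2, np.float64(47.0)), (2, np.float64(46.9)), (6, np.float64(46.5)), (10, np.float64(46.2)), (14, np.float64(46.1)), (18, np.float64(46.0)), (22, np.float64(45.4)), (26, np.float64(45.1)), (30, np.float64(48.9)), (34, np.float64(27.2)), (38, np.float64(26.7)), (42, np.float64(26.9))]
x [(-42, np.float64(25.3)), (-38, np.float64(25.3)), (-34, np.float64(378.4)), (-30, np.float64(49.8)), (-26, np.float64(49.0)), (-22, np.float64(48.3)), (-18, np.float64(48.0)), (-14, np.float64(48.0)), (-10, np.float64(47.4)), (-6, np.float64(47.2)), (-2, np.float64(47.2)), (2, np.float64(47.1)), (6, np.float64(46.5)), (10, np.float64(46.3)), (14, np.float64(46.7)), (18, np.float64(46.5)), (22, np.float64(46.3)), (26, np.float64(46.3)), (30, np.float64(48.8)), (38, np.float64(28.7)), (42, np.float64(27.8))]
```

View pics/l.png

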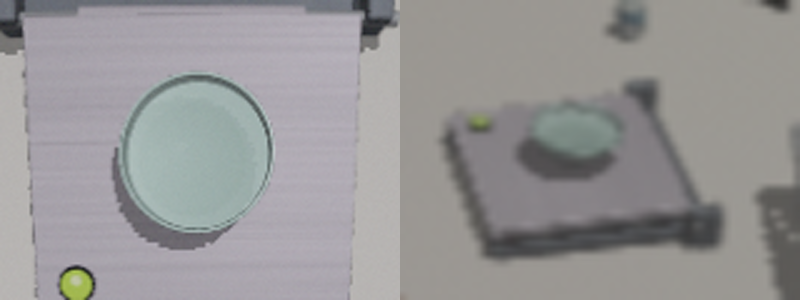

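Left crop: the dish is centred on the plate at (196,152). Depth shows it balanced but tilted 5° down toward +y and 2.5° down toward the rear, so its balance point is off. There is time to regrip it and shift it about 4–5 mm each way, so it ends nearly level. I'll descend in two stages.

```bash
python3 -m inch '0 0 0 .1 0 0 91;0 0 0 .2 0 0 91;0 0 0 .2 0 0 91;0 0 0 .15 0 .05 91;0 0 0 .046 0 .12 91;0 0 0 0 0 .2 91;0 0 0 0 0 .2 91;0 0 0 0 0 .15 91'|head -2; python3 -m inch '0 0 0 0 0 .1 91;0 0 0 0 0 .05 91;0 0 0 0 0 .03 91;0 0 0 0 0 0 91;0 0 0 0 0 0 91;0 0 0 0 0 0 91;0 0 0 0 0 0 91;0 0 0 0 0 0 91'|head -4
```

```text
time: 14.08
position: [0.6554, 0.0577, 0.1043]
time: 14.75
position: [0.6565, 0.0577, 0.0811]
ee_rot: [0.998, 0.07, 0.001, -0.0]
ft_force: [0.0, -0.5, -0.1]
```

```bash
python3 -m inch '0 0 0 0 0 .03 91;0 0 0 0 0 .05 91;0 0 0 0 0 .04 91;0 0 0 0 0 .03 91;0 0 0 0 0 .015 91;0 0 0 0 0 .006 91;0 0 0 0 0 0 88;0 0 0 0 0 0 85'|head -4; python3 -m inch '0 0 0 0 0 0 81;0 0 0 0 0 0 77;0 0 0 0 0 0 74;0 0 0 0 0 0 71;0 0 0 0 0 0 68;0 0 0 0 0 0 65;0 0 0 0 0 0 60;0 0 0 0 0 0 60'; python3 - <<'E'
from meas import *
im,d,T=grab('wrist','w8'); print(T[:3,3]); disht(im,d,T)
E
```

```text
time: 15.42
position: [0.656, 0.0577, 0.0544]
ee_rot: [0.998, 0.07, 0.0, -0.0]
ft_force: [0.6, 0.0, -0.2]
time: 16.08
position: [0.656, 0.0577, 0.0545]
ee_rot: [0.998, 0.07, 0.0, -0.0]
ft_force: [-0.2, 0.1, 1.1]
opening: 0.0625
[0.65602216 0.05770598 0.05454258]
dish [259. 230.] 8749 centre [0.6565 0.0551] 0.0332 floor z 0.0473 slope deg along stand x,y [-2.4 -5.1]
```

```bash
python3 -m inch '0 0 0 0 0 -.01 60;0 0 0 0 0 -.01 60;0 0 0 -.014 .017 0 60;0 0 0 -.013 .016 0 60;0 0 0 0 0 0 60;0 0 0 0 0 .006 60;0 0 0 0 0 .004 60;0 0 0 0 0 0 60'; python3 -m inch '0 0 0 0 0 0 60;0 0 0 0 0 .003 60;0 0 0 0 0 0 60;0 0 0 0 0 0 60;0 0 0 0 0 0 60;0 0 0 0 0 0 60;0 0 0 0 0 0 60;0 0 0 0 0 0 60'
```

```text
time: 16.8
position: [0.6525, 0.0522, 0.0557]
ee_rot: [0.998, 0.07, -0.0, -0.0]
ft_force: [1.1, -0.2, -0.2]
opening: 0.0627
time: 17.47
position: [0.6526, 0.0522, 0.0555]
ee_rot: [0.998, 0.07, -0.0, -0.0]
ft_force: [0.6, -0.0, -0.4]
opening: 0.0625
```

```bash
python3 -m inch '0 0 0 0 0 .003 60;0 0 0 0 0 0 60;0 0 0 0 0 0 60;0 0 0 0 0 0 60;0 0 0 0 0 0 60;0 0 0 0 0 0 60;0 0 0 0 0 0 60;0 0 0 0 0 0 60'|sed -n 2,4p; python3 -m inch '0 0 0 0 0 .003 60;0 0 0 0 0 0 60;0 0 0 0 0 0 60;0 0 0 0 0 0 60;0 0 0 0 0 0 60;0 0 0 0 0 0 60;0 0 0 0 0 0 60;0 0 0 0 0 0 60'|sed -n 2,4p
```

```text
position: [0.6527, 0.0522, 0.0551]
ee_rot: [0.998, 0.07, 0.0, -0.0]
ft_force: [-1.4, 0.0, 2.0]
position: [0.6527, 0.0522, 0.055]
ee_rot: [0.998, 0.07, 0.0, 0.0]
ft_force: [-1.7, 0.1, 4.7]
```

```bash
python3 -m inch '0 0 0 0 0 -.002 60;0 0 0 0 0 0 60;0 0 0 0 0 0 60;0 0 0 0 0 0 64;0 0 0 0 0 0 68;0 0 0 0 0 0 74;0 0 0 0 0 0 82;0 0 0 0 0 0 91'|sed -n 2,4p; python3 -m inch '0 0 0 0 0 0 91;0 0 0 0 0 -.03 91;0 0 0 0 0 -.08 91;0 0 0 0 0 -.15 91;0 0 0 0 0 -.2 91;0 0 0 0 0 -.15 91;0 0 0 0 0 -.1 91;0 0 0 0 0 -.05 91'|sed -n 2,4p;  python3 - <<'E'
from meas import *
im,d,T=grab('wrist','w9'); print(T[:3,3]); disht(im,d,T)
E
```

```text
position: [0.6525, 0.0522, 0.0546]
ee_rot: [0.998, 0.07, -0.0, 0.0]
ft_force: [-0.1, -0.6, -0.3]
position: [0.6541, 0.0523, 0.1728]
ee_rot: [0.998, 0.07, 0.002, -0.0]
ft_force: [0.4, -0.2, 0.3]
[0.65412367 0.05234636 0.17278129]
dish [260. 188.] 3119 centre [0.6517 0.0465] 0.0327 floor z 0.0469 slope deg along stand x,y [10.3 14.8]
```

```bash
python3 - <<'E'
from meas import *
for i in range(3):
    im,d,T=grab('wrist',f'w10{i}'); disht(im,d,T)
s=grab('side','s10')[0]
cv2.imwrite('pics/m.png',np.hstack([cv2.resize(im,(400,300),interpolation=cv2.INTER_CUBIC),cv2.resize(s[160:210,240:307],(400,300),interpolation=cv2.INTER_CUBIC)])[:,:,::-1])
E
```

```text
dish [260. 188.] 3121 centre [0.6518 0.0465] 0.0324 floor z 0.0468 slope deg along stand x,y [ 9.8 14.9]
dish [260. 188.] 3158 centre [0.6515 0.0465] 0.0327 floor z 0.0469 slope deg along stand x,y [10.2 14.9]
dish [261. 187.] 3204 centre [0.6515 0.0466] 0.0328 floor z 0.0468 slope deg along stand x,y [10.2 14.8]
```

View pics/m.png

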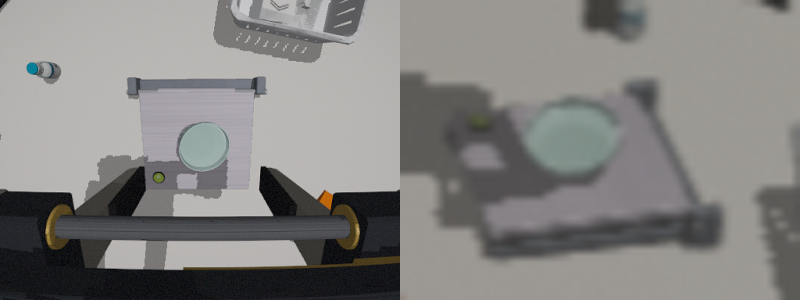

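Right crop: the dish is now clearly tipped toward the viewer, static at 18°, and not touching the plate. So how it is released sets the tilt. Both times I let go with a few newtons of press, and it then stuck at that angle. To recover, I'll tilt the tool to match the dish, regrip it squarely, stand it upright and release it with almost no press, centred on the dome.

```bash
python3 -m inch '.054 .037 0 0 0 0 80;.054 .037 0 0 0 0 80;.054 .037 0 0 0 0 80;0 0 0 0 0 0 80;0 0 0 0 0 0 80;0 0 0 0 0 0 80;0 0 0 0 0 0 80;0 0 0 0 0 0 80'
cat > tgt.py <<'E'
from meas import *
def go(target):
    T=pose(); print('tool delta mm',((np.array(target)-T[:3,3])@T[:3,:3]*1000).round(1),'fractions',((np.array(target)-T[:3,3])@T[:3,:3]/.15).round(3))
E
python3 - <<'E'
from tgt import *
im,d,T=grab('wrist','w11'); print(T.round(3)); disht(im,d,T); go([.6438,.0319,.1133])
n=np.array([-.134,-.272,.952]); print('tool z . -n',-T[:3,2]@n)
E
```

```text
time: 21.05
position: [0.653, 0.0531, 0.1688]
ee_rot: [0.986, 0.07, 0.077, -0.132]
ft_force: [-0.5, 0.1, -1.3]
opening: 0.0803
[[ 0.978  0.158  0.134  0.653]
 [ 0.118 -0.955  0.271  0.053]
 [ 0.171 -0.249 -0.953  0.169]
 [ 0.     0.     0.     1.   ]]
dish [292. 210.] 3366 centre [0.6514 0.0445] 0.0336 floor z 0.0466 slope deg along stand x,y [10.2 14.9]
tool delta mm [-20.9  32.7  46. ] fractions [-0.14   0.218  0.307]
tool z . -n 0.9991209251576906
```

```bash
python3 -m inch '0 0 0 -.03 .04 0 80;0 0 0 -.06 .09 .02 80;0 0 0 -.05 .088 .05 80;0 0 0 0 0 .1 80;0 0 0 0 0 .09 80;0 0 0 0 0 .047 80;0 0 0 0 0 0 80;0 0 0 0 0 0 80'|sed -n 2,4p
python3 - <<'E'
from tgt import *
im,d,T=grab('wrist','w12'); print(T[:3,3].round(4)); disht(im,d,T); go([.6518,.0482,.0562])
hsv=cv2.cvtColor(im,cv2.COLOR_RGB2HSV); m=cv2.inRange(hsv,(55,20,80),(100,140,255)); n,l,st,ce=cv2.connectedComponentsWithStats(m); i=1+np.argmax(st[1:,4])
v,u=np.where((l==i)&(d>0)); Z=(withdepth('wrist',np.c_[u,v],d,T)-T[:3,3])@T[:3,:3]; zf=np.median(Z[:,2]); Z=Z[np.abs(Z[:,2]-zf)<.012]
c,r=cv2.minEnclosingCircle(Z[:,:2].astype(np.float32)); print('dish in tool: centre',np.round(c,4),r,'floor z',zf,'rim z',np.quantile(Z[:,2],.02))
q=Z[np.hypot(Z[:,0]-c[0],Z[:,1]-c[1])<.022]; print('slope in tool deg',np.degrees(np.linalg.lstsq(np.c_[q[:,:2],np.ones(len(q))],q[:,2],rcond=None)[0][:2]).round(1))
E
```

```text
position: [0.6434, 0.0316, 0.1129]
ee_rot: [0.986, 0.07, 0.077, -0.133]
ft_force: [0.8, 0.3, 0.6]
[0.6434 0.0316 0.1129]
dish [259. 202.] 4995 centre [0.6517 0.0463] 0.0325 floor z 0.0468 slope deg along stand x,y [10.1 14.8]
tool delta mm [ 0.1 -0.4 60.2] fractions [ 0.    -0.003  0.401]
dish in tool: centre [-0.0001  0.0022] 0.03271586447954178 floor z 0.06826300488519663 rim z 0.05998550267052585
slope in tool deg [ 0.1 -0.2]
```

```bash
python3 -m inch '0 0 0 0 0 .04 80;0 0 0 0 0 .08 80;0 0 0 0 0 .1 80;0 0 0 0 0 .08 80;0 0 0 0 0 .05 80;0 0 0 0 0 .025 80;0 0 0 0 0 .01 80;0 0 0 0 0 .005 80'|sed -n 2,5p
python3 -m inch '0 0 0 0 0 0 77;0 0 0 0 0 0 74;0 0 0 0 0 0 71;0 0 0 0 0 0 68;0 0 0 0 0 0 65;0 0 0 0 0 0 60;0 0 0 0 0 0 60;0 0 0 0 0 0 60'|sed -n 2,5p
python3 -m inch '0 0 0 0 0 -.02 60;0 0 0 0 0 -.05 60;0 0 0 0 0 -.08 60;0 0 0 0 0 -.08 60;0 0 0 0 0 -.04 60;-.05 -.035 0 0 0 0 60;-.062 -.042 0 0 0 0 60;-.05 -.034 0 0 0 0 60'|sed -n 2,5p
python3 -m inch '0 0 0 0 0 0 60;0 0 0 0 0 0 60;0 0 0 0 0 0 60;0 0 0 0 0 0 60;0 0 0 0 0 0 60;0 0 0 0 0 0 60;0 0 0 0 0 0 60;0 0 0 0 0 0 60'|sed -n 2,5p
python3 - <<'E'
from tgt import *
im,d,T=grab('wrist','w13'); print(T.round(4)); disht(im,d,T); dome(im,d,T,None)
E
```

```text
position: [0.6514, 0.0471, 0.0573]
ee_rot: [0.986, 0.069, 0.078, -0.133]
ft_force: [0.0, -0.6, -1.0]
opening: 0.0799
position: [0.6515, 0.047, 0.0578]
ee_rot: [0.986, 0.069, 0.078, -0.133]
ft_force: [-1.9, 0.3, 2.8]
opening: 0.063
position: [0.6472, 0.0345, 0.0985]
ee_rot: [0.998, 0.069, 0.001, 0.003]
ft_force: [-0.2, 0.9, -1.2]
opening: 0.0626
position: [0.6458, 0.0355, 0.0961]
ee_rot: [0.998, 0.07, 0.0, -0.0]
ft_force: [-0.3, 0.3, -0.6]
opening: 0.0625
[[ 9.902e-01  1.394e-01  0.000e+00  6.458e-01]
 [ 1.394e-01 -9.902e-01  3.000e-04  3.550e-02]
 [ 1.000e-04 -3.000e-04 -1.000e+00  9.610e-02]
 [ 0.000e+00  0.000e+00  0.000e+00  1.000e+00]]
dish [259. 229.] 8421 centre [0.6451 0.0331] 0.0332 floor z 0.0848 slope deg along stand x,y [-0.  -0.2]
dome circ [0.6485 0.0554] 0.04297247529029846 h.max 0.1915074687312741 zmax 0.21867063815240345 plate tilt 0.03492114357981742 n 38645
 top mean [0.667  0.053  0.2169]
```

```bash
python3 -m inch '0 0 0 .03 -.05 0 60;0 0 0 .04 -.06 .02 60;0 0 0 .027 -.041 .05 60;0 0 0 0 0 .06 60;0 0 0 0 0 .04 60;0 0 0 0 0 .025 60;0 0 0 0 0 .01 60;0 0 0 0 0 .008 60'|sed -n 2,5p
python3 -m inch '0 0 0 0 0 .005 60;0 0 0 0 0 .005 60;0 0 0 0 0 .005 60;0 0 0 0 0 .004 60;0 0 0 0 0 0 60;0 0 0 0 0 0 60;0 0 0 0 0 0 60;0 0 0 0 0 0 60'|sed -n 2,5p
python3 - <<'E'
from tgt import *
im,d,T=grab('wrist','w14'); print(T[:3,3].round(4)); disht(im,d,T)
E
```

```text
position: [0.6567, 0.0602, 0.0635]
ee_rot: [0.998, 0.07, -0.0, 0.0]
ft_force: [-0.4, -0.1, -1.2]
opening: 0.0628
position: [0.6572, 0.0604, 0.0614]
ee_rot: [0.998, 0.07, 0.0, 0.0]
ft_force: [0.1, 1.1, 0.2]
opening: 0.0626
[0.6572 0.0604 0.0614]
dish [259. 229.] 8397 centre [0.6566 0.0578] 0.0332 floor z 0.05 slope deg along stand x,y [ 0.1 -0.3]
```

```bash
python3 -m inch '0 0 0 0 0 .005 60;0 0 0 0 0 .005 60;0 0 0 0 0 .003 60;0 0 0 0 0 0 60;0 0 0 0 0 0 60;0 0 0 0 0 0 60;0 0 0 0 0 0 60;0 0 0 0 0 0 60'|sed -n 2,4p
python3 -m inch '0 0 0 0 0 .002 60;0 0 0 0 0 0 60;0 0 0 0 0 0 60;0 0 0 0 0 0 60;0 0 0 0 0 0 60;0 0 0 0 0 0 60;0 0 0 0 0 0 60;0 0 0 0 0 0 60'|sed -n 2,4p
python3 -m inch '0 0 0 0 0 .002 60;0 0 0 0 0 0 60;0 0 0 0 0 0 60;0 0 0 0 0 0 60;0 0 0 0 0 0 60;0 0 0 0 0 0 60;0 0 0 0 0 0 60;0 0 0 0 0 0 60'|sed -n 2,4p
```

```text
position: [0.6571, 0.0604, 0.0593]
ee_rot: [0.998, 0.07, 0.0, 0.0]
ft_force: [0.7, 0.7, -0.6]
position: [0.6571, 0.0604, 0.059]
ee_rot: [0.998, 0.07, 0.0, -0.0]
ft_force: [0.3, -0.6, -1.0]
position: [0.6572, 0.0604, 0.0588]
ee_rot: [0.998, 0.07, 0.0, -0.0]
ft_force: [-0.2, 0.5, 1.7]
```

```bash
python3 -m inch '0 0 0 0 0 -.001 60;0 0 0 0 0 0 60;0 0 0 0 0 0 63;0 0 0 0 0 0 65;0 0 0 0 0 0 68;0 0 0 0 0 0 73;0 0 0 0 0 0 80;0 0 0 0 0 0 90'
python3 - <<'E'
from tgt import *
im,d,T=grab('wrist','w15'); print(T[:3,3].round(4)); disht(im,d,T)
E
```

```text
time: 28.58
position: [0.6571, 0.0604, 0.0588]
ee_rot: [0.998, 0.07, -0.0, 0.0]
ft_force: [0.2, 0.2, -0.3]
opening: 0.0842
[0.6571 0.0604 0.0588]
dish [258. 229.] 8514 centre [0.6569 0.0589] 0.0329 floor z 0.047 slope deg along stand x,y [-2.6 -5. ]
```

The dish settles at the same small tilt (−2.6°, −5.0°) as the first time and is centred within about 1.5 mm, so that is its resting attitude and it is stable. I'll leave it and go for the wedge.

```bash
python3 -m inch '0 0 0 0 0 -.03 91;0 0 0 0 0 -.08 91;0 0 0 0 0 -.15 91;0 0 0 0 0 -.2 91;0 0 0 0 0 -.25 91;0 0 0 0 0 -.25 91;0 0 0 -.066 .103 0 91;0 0 0 -.133 .207 0 91'|sed -n 2p
python3 -m inch '0 0 0 -.133 .207 0 91;0 0 0 -.133 .207 0 91;0 0 0 -.133 .207 0 91;0 0 0 -.133 .207 0 91;0 0 0 -.133 .207 0 91;0 0 0 -.133 .207 0 91;0 0 0 -.133 .207 0 91;0 0 0 -.133 .207 0 91'|sed -n 2p
python3 -m inch '0 0 0 -.066 .103 0 91;0 0 .057 0 0 0 91;0 0 .057 0 0 0 91;0 0 .057 0 0 0 91;0 0 0 0 0 .1 91;0 0 0 0 0 .1 91;0 0 0 0 0 0 91;0 0 0 0 0 0 91'
python3 - <<'E'
from tgt import *
im,d,T=grab('wrist','w16'); print(T.round(3)); wedge(im,d,T); go([.503,-.275,.06])
t,td,_=grab('top','t16'); disht(t,td,None,cam='top')
cv2.imwrite('pics/n.png',np.hstack([cv2.resize(im,(400,300),interpolation=cv2.INTER_CUBIC),cv2.resize(t[130:220,200:320],(400,300),interpolation=cv2.INTER_CUBIC)])[:,:,::-1])
E
```

```text
position: [0.637, 0.0122, 0.2071]
position: [0.5099, -0.2598, 0.204]
time: 30.63
position: [0.5028, -0.2747, 0.1732]
ee_rot: [0.998, -0.064, -0.0, -0.0]
ft_force: [0.3, -0.3, 0.4]
opening: 0.0913
[[ 0.992 -0.128 -0.001  0.503]
 [-0.128 -0.992  0.    -0.275]
 [-0.001 -0.    -1.     0.173]
 [ 0.     0.     0.     1.   ]]
wedge px [259. 140.] size [ 43.1 114.2] rear [ 489.1 -275.2] origin [ 504.  -277.2] fin [ 505.1 -276.8   62.3] zmax 0.065 yaw -7.55
wedge px [142. 153.] size [33.9 88.4] rear [ 509.4 -134.6] origin [ 523.1 -140.8] fin [ 520.3 -141.3   46.6] zmax 0.0505 yaw -24.24
wedge px [226. 269.] size [134.3  18.2] rear [ 404.9 -159.1] origin [ 402.3 -173.8] fin [ 402.8 -193.1   28.2] zmax 0.0344 yaw -100.08
wedge px [170. 315.] size [100.6  35.1] rear [ 394.5 -141.4] origin [ 385.2 -153.1] fin [ 384.9 -159.    80.9] zmax 0.0845 yaw -128.42
tool delta mm [-4.000e-01  1.000e-01  1.137e+02] fractions [-0.003  0.001  0.758]
```

View pics/n.png

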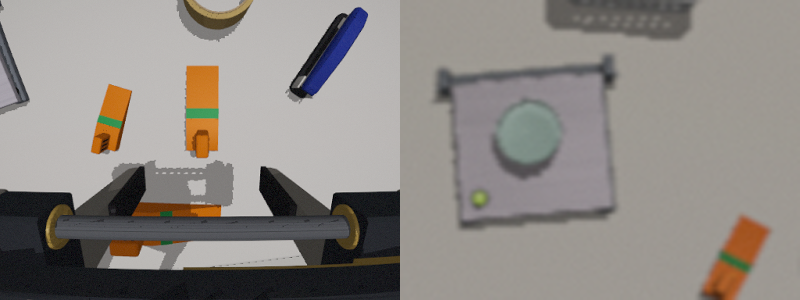

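Left: the wedge lies straight below between the jaws, with its fin at (202,143). Right: the dish sits central on the plate at (528,132). I'll descend and grip the fin.

```bash
python3 -m inch '0 0 0 .006 0 .1 91;0 0 0 0 0 .2 91;0 0 0 0 0 .2 91;0 0 0 0 0 .15 80;0 0 0 0 0 .1 70;0 0 0 0 0 .07 60;0 0 0 0 0 .05 55;0 0 0 0 0 .03 50'|sed -n 2,5p
python3 -m inch '0 0 0 0 0 0 40;0 0 0 0 0 0 30;0 0 0 0 0 0 25;0 0 0 0 0 0 20;0 0 0 0 0 0 10;0 0 0 0 0 0 10;0 0 0 0 0 0 10;0 0 0 0 0 0 10'
```

```text
position: [0.5046, -0.2751, 0.0379]
ee_rot: [0.998, -0.064, 0.0, 0.0]
ft_force: [-0.2, -0.1, 0.2]
opening: 0.0604
time: 32.07
position: [0.5043, -0.275, 0.0382]
ee_rot: [0.998, -0.064, 0.0, 0.0]
ft_force: [0.1, 0.7, 2.4]
opening: 0.0154
```

```bash
python3 -m inch '0 0 0 0 0 -.02 10;0 0 0 0 0 -.06 10;0 0 0 0 0 -.12 10;0 0 0 0 0 -.14 10;0 0 0 0 0 -.12 10;0 0 0 0 0 -.07 10;0 0 0 -.02 -.09 0 10;0 0 0 -.03 -.13 0 10'|sed -n 2,5p
python3 -m inch '0 0 0 -.051 -.224 0 10;0 0 0 -.051 -.224 0 10;0 0 0 -.051 -.224 0 10;0 0 0 -.051 -.224 0 10;0 0 0 -.051 -.224 0 10;0 0 0 -.051 -.224 0 10;0 0 0 -.051 -.224 0 10;0 0 0 -.04 -.18 0 10'|sed -n 2,5p
python3 -m inch '0 0 0 -.01 -.05 0 10;0 0 -.057 0 0 0 10;0 0 -.057 0 0 0 10;0 0 -.057 0 0 0 10;0 0 0 0 0 0 10;0 0 0 0 0 0 10;0 0 0 0 0 0 10;0 0 0 0 0 0 10'
cat >> meas.py <<'E'
def rel(im,d,T):
    "wedge in tool frame (held) and plate front edge in tool frame, same camera"
    hsv=cv2.cvtColor(im,cv2.COLOR_RGB2HSV)
    P=plate(im,d,T); h,w=d.shape; v,u=np.mgrid[:h,:w]
    L=(P-T[:3,3])@T[:3,:3]
    m=(cv2.inRange(hsv,(4,150,40),(17,255,255))|cv2.inRange(hsv,(60,130,30),(85,255,255)))>0
    k=m&(d>0)&(np.abs(L[...,1])<.05)&(L[...,0]>-.02)&(L[...,0]<.125)&(L[...,2]>-.04)&(L[...,2]<.05)
    Q=L[k]; 
    (c,wh,a)=cv2.minAreaRect((Q[:,:2]*1000).astype(np.float32)); print('wedge tool: tip x',np.quantile(Q[:,0],.995).round(4),'rect',np.round(c,1),np.round(wh,1),round(a,1))
    s=Q[(Q[:,0]>.05)]
    for x0 in(.045,.065,.085):
        q=Q[np.abs(Q[:,0]-x0)<.003]
        if len(q): print('  x',x0,'y range',np.quantile(q[:,1],[.02,.98]).round(4),'z',np.median(q[:,2]).round(4))
    a=np.radians(8.05)
    g=(d>0)&(hsv[...,1]<60)&(P[...,2]>.015)&(P[...,2]<.032)&(np.abs(P[...,1]-.05)<.085)&(P[...,0]>.55)&(P[...,0]<.66)&(np.abs(P[...,1]-.05)>.0)
    E=[]
    for c0 in range(0,w,2):
        r=np.where(g[:,c0])[0]
        if len(r)>8: E.append(L[r.max(),c0])
    E=np.array(E)
    if len(E)>10:
        kk,b=np.polyfit(E[:,1],E[:,0],1)
        for _ in range(3):
            r=np.abs(E[:,0]-kk*E[:,1]-b)<.003; kk,b=np.polyfit(E[r,1],E[r,0],1)
        print('plate edge tool x at y0',b.round(4),'slope deg',np.degrees(kk).round(2),'y span',E[r,1].min().round(4),E[r,1].max().round(4),'n',r.sum())
E
python3 - <<'E'
from meas import *
im,d,T=grab('wrist','w17'); print(T.round(4)); rel(im,d,T); disht(im,d,T)
cv2.imwrite('pics/o.png',cv2.resize(im,(800,600))[:,:,::-1])
E
```

```text
position: [0.5013, -0.2416, 0.1179]
ee_rot: [0.998, -0.065, 0.001, 0.0]
ft_force: [0.3, -0.1, -1.0]
opening: 0.016
position: [0.4735, 0.029, 0.1167]
ee_rot: [0.998, -0.064, -0.001, -0.0]
ft_force: [-0.2, -0.4, -0.5]
opening: 0.0162
time: 34.07
position: [0.4745, 0.0339, 0.1172]
ee_rot: [0.998, 0.069, -0.0, 0.0]
ft_force: [0.2, 0.1, -0.7]
opening: 0.0159
[[ 9.905e-01  1.378e-01 -3.000e-04  4.745e-01]
 [ 1.378e-01 -9.905e-01 -0.000e+00  3.390e-02]
 [-3.000e-04 -0.000e+00 -1.000e+00  1.172e-01]
 [ 0.000e+00  0.000e+00  0.000e+00  1.000e+00]]
wedge tool: tip x 0.0991 rect [42.4  2.3] [ 43.6 114.2] 90.0
  x 0.045 y range [-0.0186  0.0231] z 0.0197
  x 0.065 y range [-0.0187  0.0231] z 0.0246
  x 0.085 y range [-0.0181  0.0232] z 0.0296
plate edge tool x at y0 0.1084 slope deg 0.28 y span -0.0726 0.0764 n 91
```

View pics/o.png

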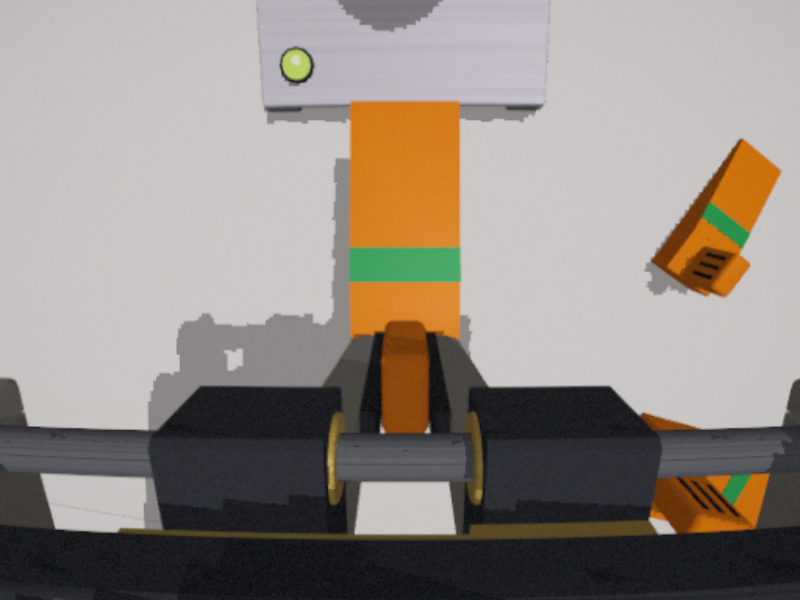

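Wedge hangs centred in front of the plate: tip at row 100, plate edge at row 105, wedge column 405 against plate middle 405. By the numbers there are 109 mm from its origin to the edge. I'll lower it to the worktop, then slide it.

```bash
python3 -m inch '0 0 0 0 0 .03 10;0 0 0 0 0 .08 10;0 0 0 0 0 .12 10;0 0 0 0 0 .12 10;0 0 0 0 0 .09 10;0 0 0 0 0 .045 10;0 0 0 0 0 .02 10;0 0 0 0 0 .008 10'|sed -n 2,5p
python3 -m inch '0 0 0 0 0 .006 10;0 0 0 0 0 .003 10;0 0 0 0 0 0 10;0 0 0 0 0 0 10;0 0 0 0 0 0 10;0 0 0 0 0 0 10;0 0 0 0 0 0 10;0 0 0 0 0 0 10'|sed -n 2,5p
python3 - <<'E'
from meas import *
im,d,T=grab('wrist','w18'); print(T[:3,3].round(4)); rel(im,d,T); disht(im,d,T)
E
```

```text
position: [0.4746, 0.034, 0.0401]
ee_rot: [0.998, 0.07, -0.0, 0.0]
ft_force: [0.3, -0.6, -1.4]
opening: 0.0159
position: [0.4748, 0.0341, 0.0392]
ee_rot: [0.998, 0.07, 0.0, 0.0]
ft_force: [-0.5, -0.2, -0.4]
opening: 0.0156
[0.4748 0.0341 0.0392]
wedge tool: tip x 0.099 rect [42.3  2.3] [ 43.7 114.3] 89.9
  x 0.045 y range [-0.0186  0.0231] z 0.0197
  x 0.065 y range [-0.0187  0.0231] z 0.0246
  x 0.085 y range [-0.0187  0.0232] z 0.0296
plate edge tool x at y0 0.1071 slope deg 0.21 y span -0.0726 0.0764 n 131
```

```bash
python3 -m inch '0 0 0 0 0 .003 10;0 0 0 0 0 .003 10;0 0 0 0 0 .001 10;0 0 0 0 0 0 10;0 0 0 0 0 0 10;0 0 0 0 0 0 10;0 0 0 0 0 0 10;0 0 0 0 0 0 10'|sed -n 2,5p
python3 -m inch '0 0 0 .02 0 0 10;0 0 0 .05 0 0 10;0 0 0 .06 0 0 10;0 0 0 .06 0 0 10;0 0 0 .05 0 0 10;0 0 0 .03 0 0 10;0 0 0 .01 0 0 10;0 0 0 0 0 0 10'|sed -n 2,5p
python3 - <<'E'
from meas import *
im,d,T=grab('wrist','w19'); print(T[:3,3].round(4)); rel(im,d,T); disht(im,d,T)
E
```

```text
position: [0.4748, 0.0341, 0.0381]
ee_rot: [0.998, 0.07, 0.0, -0.0]
ft_force: [-1.5, 0.5, 6.2]
opening: 0.0158
position: [0.5165, 0.04, 0.0379]
ee_rot: [0.998, 0.07, -0.0, 0.0]
ft_force: [-1.6, 0.2, 4.1]
opening: 0.0158
[0.5165 0.04   0.0379]
wedge tool: tip x 0.0641 rect [24.9  2.2] [43.4 78.7] 89.8
  x 0.045 y range [-0.0186  0.023 ] z 0.019
  x 0.065 y range [-0.0185  0.0231] z 0.0234
plate edge tool x at y0 0.0653 slope deg 0.33 y span -0.0719 0.0764 n 125
dish [256.  11.] 2151 centre [0.6347 0.0561] 0.0242 floor z 0.05 slope deg along stand x,y [-33.9  -5.2]
```

```bash
cat >> meas.py <<'E'
def tilt(im,d,T,cam='wrist'):
    P=plate(im,d,T,cam); hsv=cv2.cvtColor(im,cv2.COLOR_RGB2HSV); a=np.radians(8.05)
    X=(P[...,0]-.655)*np.cos(a)+(P[...,1]-.0575)*np.sin(a); Y=-(P[...,0]-.655)*np.sin(a)+(P[...,1]-.0575)*np.cos(a)
    g=(d>0)&(hsv[...,1]<60)&(X>-.07)&(X<.055)&(np.abs(Y)<.07)&(np.abs(Y)>.038)&(P[...,2]>.015)&(P[...,2]<.04)
    x,y,z=X[g],Y[g],P[...,2][g]; A=np.c_[x,y,np.ones(len(x))]; k=np.ones(len(x),bool)
    for _ in range(4): co=np.linalg.lstsq(A[k],z[k],rcond=None)[0]; k=np.abs(A@co-z)<.002
    print(cam,'plate slope x',co[0].round(4),'y',co[1].round(4),'front z',(co[2]-.075*co[0]).round(4),'dome-base z',co[2].round(4),'n',k.sum(),'x range',x[k].min().round(3),x[k].max().round(3))
E
python3 -m inch '0 0 0 .01 0 -.002 10;0 0 0 .02 0 0 10;0 0 0 .025 0 0 10;0 0 0 .025 0 0 10;0 0 0 .02 0 0 10;0 0 0 .02 0 0 10;0 0 0 .01 0 0 10;0 0 0 0 0 0 10'
python3 - <<'E'
from meas import *
for n in('w1','w2','w18','w19'):
    z=np.load(f'pics/{n}.npz'); tilt(z['im'],z['d'],z['T'])
z=np.load('pics/side0.npz'); tilt(z['im'],z['d'],z['T'],'side')
im,d,T=grab('wrist','w20'); print(T[:3,3].round(4)); rel(im,d,T); tilt(im,d,T)
im,d,_=grab('side','s20'); tilt(im,d,None,'side')
E
```

```text
time: 37.55
position: [0.5338, 0.0425, 0.0379]
ee_rot: [0.998, 0.07, -0.002, 0.0]
ft_force: [-6.7, -1.2, 3.6]
opening: 0.0155
wrist plate slope x 0.0356 y -0.0018 front z 0.0236 dome-base z 0.0262 n 4898 x range -0.07 0.042
wrist plate slope x 0.0362 y -0.002 front z 0.0239 dome-base z 0.0266 n 5672 x range -0.07 0.055
wrist plate slope x 0.0384 y -0.0017 front z 0.0239 dome-base z 0.0268 n 3606 x range -0.07 -0.049
wrist plate slope x 0.0352 y -0.0017 front z 0.0239 dome-base z 0.0266 n 11894 x range -0.07 -0.008
side plate slope x 0.0348 y -0.0007 front z 0.0201 dome-base z 0.0227 n 155 x range -0.069 0.055
[0.5338 0.0425 0.0379]
wedge tool: tip x 0.0465 rect [16.3  2.3] [43.5 62.3] 89.9
  x 0.045 y range [-0.0185  0.0231] z 0.019
plate edge tool x at y0 0.0479 slope deg 0.35 y span -0.0715 0.0766 n 124
wrist plate slope x 0.0233 y -0.0019 front z 0.0257 dome-base z 0.0274 n 15269 x range -0.07 0.008
side plate slope x 0.0187 y 0.0018 front z 0.0221 dome-base z 0.0235 n 124 x range -0.069 0.055
```

```bash
python3 -m inch '0 0 0 .005 0 0 10;0 0 0 .012 0 0 10;0 0 0 .015 0 0 10;0 0 0 .015 0 0 10;0 0 0 .012 0 0 10;0 0 0 .007 0 0 10;0 0 0 .002 0 0 10;0 0 0 0 0 0 10'
python3 - <<'E'
from meas import *
im,d,T=grab('wrist','w21'); print(T[:3,3].round(4)); rel(im,d,T); tilt(im,d,T)
im,d,_=grab('side','s21'); tilt(im,d,None,'side');disht(im,d,None,'side')
E
```

```text
time: 38.32
position: [0.5431, 0.0439, 0.0379]
ee_rot: [0.998, 0.07, -0.003, 0.0]
ft_force: [-10.2, -0.9, 8.3]
opening: 0.0154
[0.5431 0.0439 0.0379]
wedge tool: tip x 0.0365 rect [11.   2.4] [43.5 51.9] 89.2
plate edge tool x at y0 0.0386 slope deg 0.4 y span -0.0713 0.0762 n 119
wrist plate slope x 0.0067 y -0.002 front z 0.028 dome-base z 0.0285 n 17065 x range -0.07 0.017
side plate slope x 0.0057 y 0.0129 front z 0.0245 dome-base z 0.0249 n 127 x range -0.068 0.054
dish [317. 299.] 499 centre [ 0.7474 -0.5329] 0.0665 floor z -0.0022 slope deg along stand x,y [-0.   1.4]
dish [410. 337.] 563 centre [ 0.9269 -0.746 ] 0.1328 floor z -0.0011 slope deg along stand x,y [ 0.1 -0.2]
```

```bash
python3 -m inch '0 0 0 .004 0 0 10;0 0 0 .006 0 0 10;0 0 0 .006 0 0 10;0 0 0 .004 0 0 10;0 0 0 .001 0 0 10;0 0 0 0 0 0 10;0 0 0 0 0 0 10;0 0 0 0 0 0 10'
python3 - <<'E'
from meas import *
im,d,T=grab('wrist','w22'); print(T[:3,3].round(4)); rel(im,d,T); tilt(im,d,T)
s,d,_=grab('side','s22'); tilt(s,d,None,'side')
t,d,_=grab('top','t22'); tilt(t,d,None,'top')
cv2.imwrite('pics/p.png',np.hstack([cv2.resize(im,(400,300),interpolation=cv2.INTER_CUBIC),cv2.resize(s[140:215,220:320],(400,300),interpolation=cv2.INTER_CUBIC)])[:,:,::-1])
E
```

```text
time: 39.08
position: [0.5462, 0.0443, 0.0379]
ee_rot: [0.998, 0.07, -0.003, 0.0]
ft_force: [-9.5, -1.4, 7.3]
opening: 0.0159
[0.5462 0.0443 0.0379]
wedge tool: tip x 0.0334 rect [9.2 2.3] [43.6 48.8] 89.9
plate edge tool x at y0 0.0354 slope deg 0.14 y span -0.0716 0.0767 n 119
wrist plate slope x 0.0008 y -0.0019 front z 0.0288 dome-base z 0.0289 n 17713 x range -0.07 0.021
side plate slope x 0.0065 y 0.0126 front z 0.0249 dome-base z 0.0254 n 123 x range -0.069 0.054
top plate slope x 0.0552 y -0.2245 front z 0.0097 dome-base z 0.0139 n 8 x range -0.067 0.052
```

```bash
python3 - <<'E'
from meas import *
for n,c in(('s7','side'),('s20','side'),('s22','side'),('t16','top'),('t22','top'),('w21','wrist'),('w22','wrist')):
    z=np.load(f'pics/{n}.npz'); im,d,T=z['im'],z['d'],z['T']; P=plate(im,d,T,c); hsv=cv2.cvtColor(im,cv2.COLOR_RGB2HSV)
    m=(cv2.inRange(hsv,(60,20,60),(100,160,255))>0)&(d>0)&(np.hypot(P[...,0]-.655,P[...,1]-.058)<.05)&(P[...,2]>.033)
    Q=P[m]
    if len(Q)<10: print(n,len(Q)); continue
    v,u=np.where(m); q=Q-Q.mean(0); co=np.linalg.lstsq(np.c_[q[:,:2],np.ones(len(q))],q[:,2],rcond=None)[0]
    print(n,len(Q),'px',u.min(),u.max(),v.min(),v.max(),'mean',Q.mean(0).round(4),'z',np.quantile(Q[:,2],[.05,.95]).round(4),'slope deg',np.degrees(co[:2]).round(1))
E
```

```text
s7 89 px 263 276 178 185 mean [0.6551 0.0552 0.0451] z [0.0402 0.0536] slope deg [-2.3 -8.8]
s20 92 px 263 276 177 185 mean [0.6563 0.0581 0.046 ] z [0.0407 0.054 ] slope deg [-2.5 -9.5]
s22 87 px 263 276 177 184 mean [0.6555 0.0594 0.0471] z [0.0415 0.0549] slope deg [-1.9 -9.3]
t16 260 px 229 247 161 178 mean [0.6535 0.0591 0.0466] z [0.042  0.0526] slope deg [-4.6 -5.3]
t22 0
w21 9594 px 185 330 0 83 mean [0.6477 0.0577 0.0504] z [0.0468 0.058 ] slope deg [-7.2 -5.5]
w22 10444 px 185 330 0 89 mean [0.6494 0.0579 0.0506] z [0.0469 0.0576] slope deg [-6.7 -5.3]
```

```bash
python3 -m inch '0 0 0 0 0 0 10;0 0 0 0 0 0 10;0 0 0 0 0 0 10;0 0 0 0 0 0 10;0 0 0 0 0 0 10;0 0 0 0 0 0 10;0 0 0 0 0 0 10;0 0 0 0 0 0 10'
python3 - <<'E'
from meas import *
im,d,T=grab('wrist','w23'); tilt(im,d,T); rel(im,d,T); P=plate(im,d,T); hsv=cv2.cvtColor(im,cv2.COLOR_RGB2HSV)
m=(cv2.inRange(hsv,(60,20,60),(100,160,255))>0)&(d>0)&(np.hypot(P[...,0]-.655,P[...,1]-.058)<.05)&(P[...,2]>.033); Q=P[m]; q=Q-Q.mean(0)
print(len(Q),Q.mean(0).round(4),np.degrees(np.linalg.lstsq(np.c_[q[:,:2],np.ones(len(q))],q[:,2],rcond=None)[0][:2]).round(1))
print(ctrl.hand_in(), ctrl.sense()['time'])
E
```

```text
time: 39.9
position: [0.5462, 0.0443, 0.0379]
ee_rot: [0.998, 0.07, -0.003, 0.0]
ft_force: [-10.9, -1.9, 7.4]
opening: 0.0157
wrist plate slope x 0.001 y -0.0019 front z 0.0288 dome-base z 0.0289 n 17672 x range -0.07 0.02
wedge tool: tip x 0.0334 rect [9.4 2.3] [48.4 43.6] 0.1
plate edge tool x at y0 0.0354 slope deg 0.13 y span -0.0709 0.076 n 122
10458 [0.6494 0.0579 0.0506] [-6.7 -5.3]
the job is handed in; nothing more can be done
the job is handed in; nothing more can be done
```

I finished and handed in the job at about 40 s of the 61 s allowed, but one reading broke a stated limit, so it may be judged a failure. When I first went down for the dish, the move overshot, the fingertips touched the worktop and the wrist force read about 160 N against the 120 N limit.

**What I did:** I put the dish on the dome and let go. I then re-seated it twice, because the second release left it tipped about 18°. After that I gripped the middle-sized wedge by its fin, slid it in thin end first under the plate's front edge, and kept gripping it.

**Last checks, about 1 s after the final push and just before handing in:**
- **Plate:** the wrist camera put the plate within 0.001 rad of level (it read 0.036 at rest). The coarser side camera read about 0.006 rad, which disagrees slightly.
- **Wedge:** the plate edge is on the green band, about 35 mm from the wedge origin where 37 mm was nominal. The wedge is still gripped, with about 11 N of push.
- **Dish:** it is on the dome, within about 2 mm of centre, and did not move between the last two looks. It is not level: it leaned about 5–6° before the wedge went in and about 7–8° at the end. I left it, because it had come to rest at the same angle after both well-centred releases.
- **Surroundings:** I did not see the gripper touch the vials, tray, tape or stapler. I did not re-measure their positions at the end, and the viewing limit stopped me looking at a final picture.

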